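# Clamp the sharpening stone in its holder

## Task

Get the sharpening stone ready for honing the knives: take the longer of the two stones out of the rack, lay it flat on the bench and let go, then take it up again and set it flat on the bed of the holder, between the end stop and the clamp's rubber pad. Then push the clamp handle back and down, past its over-centre point, so that it locks and holds the stone tight against the stop. Do not drop the stone, and leave the shorter stone, the maul and the oil bottle where they stand.

Things in the scene. Friction and masses are not known exactly. Their poses are not given: they have to be found in the camera images.
- stone: The longer grey sharpening stone, a plain block 150 x 50 x 25 mm, about 0.45 kg. Origin at its centre; x along its 150 mm length, y through its 25 mm thickness, z along its 50 mm width. At the start it stands on a long narrow edge in the rack (z up, top edge 63.5 mm above the bench). Its two broad faces are alike: either may be up in the holder.
- short_stone: A second grey stone in the rack's other slot, 100 x 50 x 25 mm, origin and axes as for the longer one. Not to be moved.
- rack: Low pale wooden rack, fixed, 130 x 165 mm; origin at the centre of its underside. Two slots along its x, 40 mm either side of its centre in y; stones stand in them on edge, 13.5 mm above the bench, and lift straight out. Each slot is two notches 29 mm wide between posts 38 mm high, at x = -36 and +36 mm, each 14 mm long; in the 58 mm between them a stone's sides are free.
- bed (a point): Point on top of the holder's bed, 42 mm above the bench, under the stone's middle when it is home: 75 mm from the end stop's face. Axes as the holder's. The stop rises 18 mm above the bed. The bed is 52 mm wide and bare for 80 mm in the middle; 40 to 70 mm either side of this point in x, pairs of cheeks flare outwards, 8 mm high, about 55 mm apart at the bed, 62 mm at the top.
- pivot (a point): Axis of the clamp's lever, 178 mm from bed towards -x, 54.5 mm above the bench, on the bed's centre line; axes as the holder's.
- pad: The clamp's round rubber pad, 22 mm across; origin at the centre of its flat face, x towards the end stop, at the mid-height of a stone on the bed. It stands 20 mm short of a stone that is home when the clamp is fully open, 13 mm short at 0.25 rad. Closing the clamp pushes the stone the rest of the way and squeezes the rubber 2 to 3 mm.
- grip (a point): Point on the axis of the clamp's black rubber handle grip, 80 mm from the pivot; the round grip is 19 mm thick and runs from 45 to 115 mm from the pivot.
- clamp (a joint): Angle of the clamp handle about the pivot, rad. 0 = open, upright (84 deg up from the holder's +x); it grows as the handle swings away from the stone and down. Over-centre at 1.31; locked on its stop at 1.41, pointing away from the stone, 15 deg above level. Below 0.9 it stays where left; with a stone in, it takes about 4 N at the grip from there on and springs back if let go short of over-centre.
- maul: Upright maul standing on its black head, wooden handle up, 68 mm across, 205 mm high; origin at the centre of its foot. Not to be moved.
- oil: Small amber bottle of honing oil, 48 mm across, 115 mm high; origin at the centre of its foot. Not to be moved.
- holder: Fixed wooden holder: a board 330 x 90 x 20 mm; origin near the middle of its underside, x along it towards the end stop, z up. It carries a raised bed for the stone with an end stop, and behind the bed's other end a steel push-pull toggle clamp, whose pad pushes the stone along x.
Things that resemble listed ones, but are neither listed nor needed, are in the scene too. What is shaped like the stone but yellow is not meant.

How it is judged:
By the outcome, as a careful person would: the job done as asked, in the order asked, and still so for the second after the job is handed in, with the robot touching nothing.
It also fails if it takes over 72 s, if anything falls off the work surface, if the arm or the gripper's body presses on something with over 40 N, if the wrist force passes 120 N, or if a joint passes its speed limit or range.

## Robot

A 6-joint arm with a two-finger parallel gripper is mounted at the origin on the work surface. World frame = base frame: x ahead of the robot, y to its left, z up, the work surface at z = 0. Lengths are in m, angles in rad, forces in N, time in s.
With the tool pointing down it reaches from about 0.35 to 0.725 m from the base axis. Payload 6 kg.
Tool frame: the origin (TCP) lies midway between the tips of the shut fingers; the grasp point (between the pads) lies 19 mm behind it; z points along the fingers, x is the direction in which the jaws open and shut, and the axes are right-handed (so a half turn about z gives the same grasp; the last joint's range is limited). The gripper opens to 85 mm and grips with 20 to 120 N. Pads are 22 mm wide; open, the fingers measure 114 mm over their backs; the gripper's body (76 mm by 85 mm) begins 54 mm behind the grasp point. The pads swing forward as they close: fully open they stand 13 mm farther back than shut.
Start: joints at [-0.85, 0.04, 0.085, 0, -1.615, -0.334], TCP at [0.226, -0.556, 0.231] pointing down, gripper open.
Joint ranges: [-2.56, 2.56], [-1.29, 2.01], [-1.08, 1.49], [-3.29, 1.98], [-2.81, -0.18], [-2.99, 2.99]. Speed limits (rad/s): [2.57, 2.57, 3.01, 3.14, 3.14, 3.14].

## Interface

Orientations are given as a rotation vector (axis times angle).
In Python, from plant import r, optics gives the robot as it stands. The module is installed in compiled form; this text tells all that it offers.
- The arm moves only by the shell command python3 -m pendant 'ROWS'. ROWS is a JSON object of lists of equal length, an entry for each row: "translation": the shift along the tool's x, y, z as a fraction of full scale, a list of three; "dr": the turn, a rotation vector about the tool's x, y, z as a fraction of full scale, a list of three; "grip": the opening, from 0 (shut) to 1 (fully open). A call has 1 to 5 rows; each row is the pose to reach, as a shift and turn from the pose commanded when the call began, along the tool's axes at that moment; what a row does not reach only later rows make up. Full scale, the value 1, is 500 mm for a shift and 30 degrees for a turn. A row lasts 1/12 s, in which the tool goes at most 41.7 mm and 7.16 degrees, less where a joint would pass 70% of its speed; a pose out of reach is approached as far as the arm can. A call with a number of a shift or a turn outside -1 to 1 is refused whole. A call with a gripper value outside its range is refused whole. The fingers move at their own pace and stop on an object; the grip force is fixed at half the most. Time passes only in rows, so rows that repeat a pose let the fingers close. It gives the time, the measured TCP pose, the force and the opening at its end, in the units of the state.
- r.state(): the state, without advancing time (a new reading comes with each control period).
- optics.camera(name): name is "side" or "top" or "wrist"; returns a dict with "image" (420x560x3 uint8, red, green, blue), "K" (3x3 intrinsics, pixels), "extrinsics" (4x4, takes a point from world to camera coordinates). Camera axes: x right, y up, looking along -z (the intrinsics and any distortion apply to the point x, -y, -z); pixel columns grow to the right and rows downward; lengths in m; the calibration is good to about 2 mm. A picture is of the moment at which its call begins. There is no depth.
- r.finish_job(): hands the job in, once; it reports no verdict.
Trained networks look in a picture, given as the dict that the camera call returned (one of the last four; its "shot" number tells which), for a name from the list of things; names that differ only in an ending like _2 or _b are one class to them, and where a whole thing is asked for, a point or a joint stands for the part that bears it (a point fixed in the world has none). Each returns a list of dicts, best first, with "p" (0 to 1); they miss things now and then, are a little off and sometimes report something else, mostly with a low value. They report only what shows in the picture. A call takes as long as a camera call. They do not tell look-alikes from the thing itself.
- optics.search_frame(picture, name): "at" ([x, y, z] in m, in the coordinates of the camera as it stood for that picture, good to about 4 mm: the middle of the surface that is visible of it).
- optics.tip_of(picture, name): "at" ([x, y, z] in m, in the coordinates of the camera as it stood for that picture, good to about 4 mm: a listed point, or the origin of a listed thing).
The state is a dict: "t": time; "joints": joint angles; "qd": joint speeds; "tau": joint torques, N m; "eef_pos": TCP position; "eef_rot": TCP orientation; "contact_force": force on the tool from outside, world axes, zero at the start; "ft_torque": the same for the moment, N m; "width": finger opening in m.
Only numpy, scipy, OpenCV 4.12 (cv2) and the standard library are available. Lean on these libraries where they do the work, as an engineer would, in place of code of your own. Each camera call takes 0.05 s, during which the arm holds its last target.

## Working session

There is one attempt and no reset: what is moved stays moved. The work goes in short steps, Python scripts to look and compute and a shell command to move; the robot and the scene stay as the last step left them, time stands still between calls to the robot, and variables do not carry over. Pictures are saved under pics/ and viewed, and the job is handed in when it is done.

```bash
mkdir -p pics; ls; python3 - <<'E'
from plant import r, optics
import cv2
print(r.state())
for n in ["side","top","wrist"]:
    p=optics.camera(n); cv2.imwrite(f"pics/{n}0.png",p["image"][:,:,::-1]); print(n,p["K"].tolist(),p["extrinsics"].tolist(),[k for k in p])
E
```

```text
pics
{'t': 0.0, 'joints': array([-8.50259448e-01,  4.08064446e-02,  8.38293258e-02, -4.57341372e-04,
       -1.61553058e+00, -3.33698621e-01]), 'qd': array([ 0.00039894, -0.00016937, -0.0004975 ,  0.00052317,  0.00077248,
       -0.0001915 ]), 'tau': array([ 2.02866286e-03, -3.68200564e+01,  3.47428679e+01,  6.93278074e+00,
       -5.23421870e-03,  6.91698892e-05]), 'eef_pos': array([ 0.22630414, -0.5553269 ,  0.23029335]), 'eef_rot': array([-1.75213804e+00, -2.60575406e+00, -1.37983813e-03]), 'contact_force': array([ 0.39320884, -0.57322647, -0.07848124]), 'ft_torque': array([-0.01830445, -0.04183696,  0.03058537]), 'width': 0.08505941527963297}
side [[403.4863254369011, 0.0, 281.2794652505458], [0.0, 403.4863254369011, 211.94249406574815], [0.0, 0.0, 1.0]] [[-0.9562207890861913, -0.29250645069319864, -0.009043164393584154, 0.4770471428170123], [0.17364577352070226, -0.5919897477580046, 0.7870166986079846, -0.17493416306962276], [-0.23556092175439244, 0.7509914212907373, 0.61686541262251, -1.0495612301079655], [0.0, 0.0, 0.0, 1.0]] ['image', 'K', 'extrinsics', 'shot']
top [[451.8656
[... 160 characters left out ...]
8603475, -0.007783070096103411], [0.9983287615654617, -0.020263463996488863, 0.054120937335144434, -0.5094683919417353], [-0.053820590601546495, 0.01508550328141593, 0.9984366637989849, -1.393763494901087], [0.0, 0.0, 0.0, 1.0]] ['image', 'K', 'extrinsics', 'shot']
wrist [[378.3005919064555, 0.0, 277.7510901261039], [0.0, 378.3005919064555, 204.8254782495415], [0.0, 0.0, 1.0]] [[-0.37667181712143877, 0.9263466451081889, 0.0004850600343753062, 0.5988188417797731], [-0.8884575400710489, -0.36111699485394555, -0.2832626264062315, 0.03722847627647863], [-0.26222422023400943, -0.10712800345595426, 0.9590422562109592, -0.3785691286139513], [0.0, 0.0, 0.0, 1.0]] ['image', 'K', 'extrinsics', 'shot']
```

View pics/side0.png

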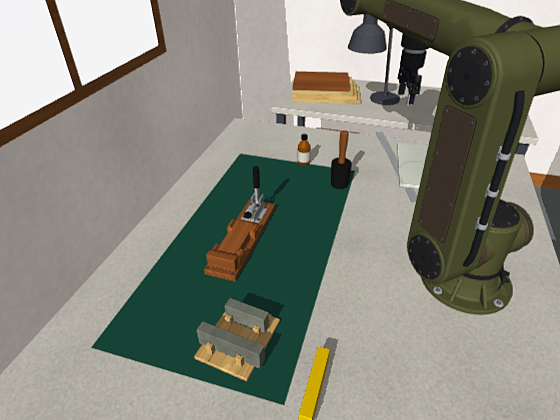

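View pics/top0.png

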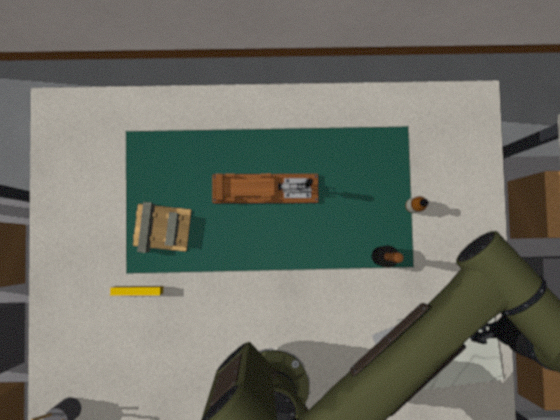

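View pics/wrist0.png

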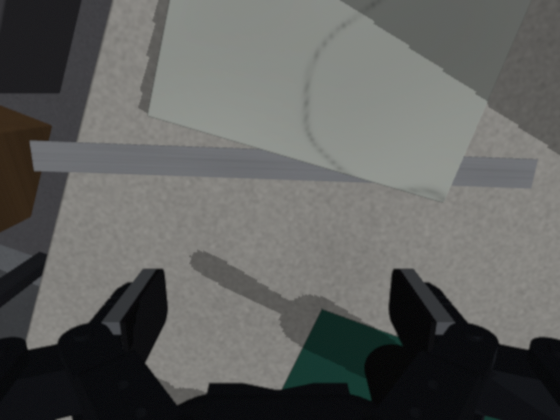

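Top view: candidates for the stone are the grey block in the rack at (146,227), about 48 px long; the shorter grey block at (171,229), about 33 px; and a yellow bar at (136,291). The choice is (146,227), the longer grey one. The holder is at (265,188) with its end stop to the left and the clamp at (297,187). The oil is at (418,204) and the maul at (388,256).

```bash
cat > h.py <<'E'
from plant import r, optics
import numpy as np, cv2
from scipy.spatial.transform import Rotation as R
F=np.diag([1,-1,-1.])
def w(p,at):
    E=np.array(p["extrinsics"]); return E[:3,:3].T@(np.array(at)-E[:3,3])
def pix(p,X):
    E=np.array(p["extrinsics"]);X=np.atleast_2d(X); c=(E[:3,:3]@X.T).T+E[:3,3]; c=c@F; u=c@np.array(p["K"]).T; return u[:,:2]/u[:,2:]
def ray(p,uv,z):
    E=np.array(p["extrinsics"]); d=E[:3,:3].T@(F@np.linalg.inv(p["K"])@np.array([uv[0],uv[1],1.])); o=-E[:3,:3].T@E[:3,3]; return o+d*(z-o[2])/d[2]
def crop(p,uv,s,name,k=4):
    u,v=map(int,uv); im=p["image"][max(0,v-s):v+s,max(0,u-s):u+s,::-1]; cv2.imwrite("pics/"+name,cv2.resize(im,None,fx=k,fy=k,interpolation=cv2.INTER_CUBIC))
E
python3 - <<'E'
from h import *
for n in ["top","side"]:
    p=optics.camera(n)
    for name in ["stone","short_stone","rack","bed","pivot","pad","grip","holder","maul","oil"]:
        for d in optics.tip_of(p,name)[:3]:
            X=w(p,d["at"]); print(n,name,round(d["p"],2),X.round(4),pix(p,X)[0].round())
    if n=="top": crop(p,(160,228),45,"c_top.png",6)
    else: crop(p,(240,335),65,"c_side.png",6)
E
```

```text
top stone 0.92 [0.3005 0.4058 0.0265] [138. 291.]
top stone 0.69 [0.4982 0.3763 0.0333] [146. 226.]
top stone 0.57 [ 0.6084 -0.0238  0.0559] [277. 187.]
top short_stone 0.92 [0.4864 0.2958 0.0376] [173. 229.]
top short_stone 0.65 [ 0.5478 -0.45    0.0008] [411. 205.]
top rack 0.59 [4.918e-01 3.418e-01 1.000e-04] [160. 228.]
top bed 0.85 [0.6123 0.0635 0.0405] [248. 187.]
top pivot 0.56 [ 0.6077 -0.1145  0.0594] [307. 186.]
top pivot 0.36 [0.4866 0.2959 0.0368] [173. 229.]
top pad 0.57 [ 0.6085 -0.0241  0.0547] [277. 187.]
top grip 0.51 [ 0.6111 -0.1132  0.1353] [308. 182.]
top holder 0.57 [ 0.6123  0.0082 -0.0049] [266. 188.]
top holder 0.19 [ 0.6072 -0.114   0.0591] [306. 186.]
top maul 0.7 [ 0.3921 -0.3474 -0.003 ] [381. 255.]
top oil 0.56 [ 0.5444 -0.4509 -0.0031] [411. 207.]
side stone 0.96 [0.4961 0.3764 0.0398] [231. 344.]
side stone 0.92 [0.3081 0.4084 0.0236] [313. 386.]
side stone 0.27 [ 0.6117 -0.1146  0.0518] [257. 199.]
side short_stone 0.91 [0.4902 0.3015 0.0395] [246. 317.]
side rack 0.62 [0.4978 0.3366 0.0013] [238. 339.]
side bed 0.96 [0.6104 0.0642 0.0444] [236. 238.]
side pivot 0.96 [ 0.608  -0.1091  0.0503] [258. 201.]
side pad 0.4 [ 0.614  -0.0315  0.0572] [247. 214.]
side grip 0.71 [ 0.6161 -0.1114  0.1324] [254. 177.]
side holder 0.73 [ 0.6117  0.0117 -0.0025] [243. 238.]
side holder 0.47 [ 0.615  -0.1146  0.1355] [255. 176.]
side maul 0.71 [ 0.3955 -0.3467 -0.0011] [339. 184.]
side maul 0.7 [0.4913 0.2988 0.0403] [246. 315.]
side oil 0.78 [ 5.505e-01 -4.523e-01  1.000e-04] [303. 162.]
```

View pics/c_top.png

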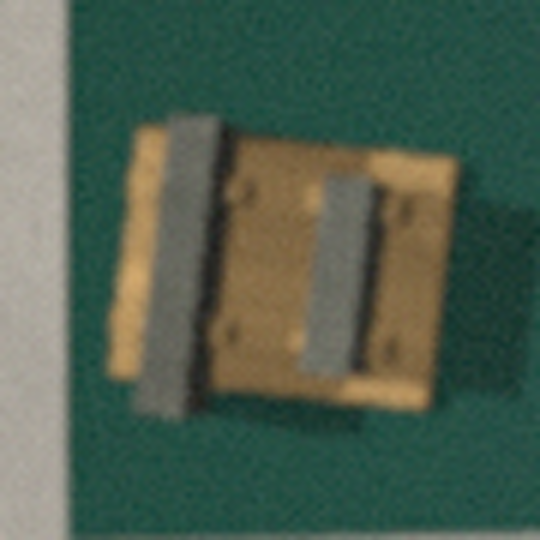

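View pics/c_side.png

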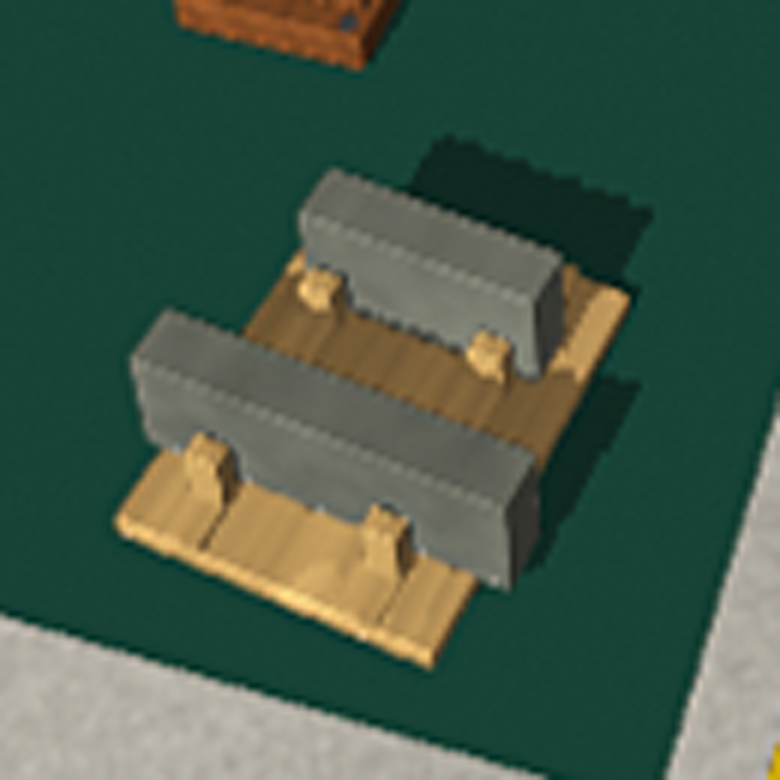

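Top crop: the left grey block, from (195,117) to (160,415) in the crop, is clearly longer than the right one, which runs from (350,175) to (330,370). The side crop agrees and shows the long one in front. Next I'll work out the yaw and plan the approach.

```bash
cat >> h.py <<'E'
def tcp():
    s=r.state(); return s["eef_pos"],R.from_rotvec(s["eef_rot"])
def Rot(point,jaw):
    z=np.array(point,float);z/=np.linalg.norm(z);x=np.array(jaw,float);x-=z*(x@z);x/=np.linalg.norm(x)
    return R.from_matrix(np.c_[x,np.cross(z,x),z])
def plan(pos,rot=None):
    p,q=tcp(); rot=rot or q
    t=q.inv().apply(np.array(pos)-p)/0.5; d=(q.inv()*rot).as_rotvec()/np.deg2rad(30)
    print("T",t.round(4),"dr",d.round(4),"mm",np.linalg.norm(t)*500//1)
def st():
    s=r.state(); q=R.from_rotvec(s["eef_rot"]).as_matrix(); print("t",round(s["t"],2),"p",s["eef_pos"].round(4),"x",q[:,0].round(3),"z",q[:,2].round(3),"F",s["contact_force"].round(1),"w",round(s["width"],4),"j",s["joints"].round(2))
E
python3 - <<'E'
from h import *
st()
p=optics.camera("top")
a=ray(p,(115+195/6,183+117/6),.0635);b=ray(p,(115+160.5/6,183+414/6),.0635)
print(a,b,(a+b)/2,np.linalg.norm(a-b),np.degrees(np.arctan2(a[1]-b[1],a[0]-b[0])))
c=optics.camera("wrist");E=np.array(c["extrinsics"]);C=-E[:3,:3].T@E[:3,3];P,q=tcp()
print("cam in tool",q.inv().apply(C-P), q.inv().apply(E[:3,:3].T@[0,0,-1]),"camx",q.inv().apply(E[:3,:3].T@[1,0,0]))
d=(a-b)/np.linalg.norm(a-b)
jaw=np.cross([0,0,1],d)
for s in (1,-1):
  plan([.45,-.05,.32],Rot([0,0,-1],s*jaw))
crop(p,(265,188),65,"c_hold.png",6)
E
```

```text
t 1.25 p [ 0.2263 -0.5557  0.2313] x [-0.377  0.926  0.   ] z [-0.  0. -1.] F [0.4 1.3 0.5] w 0.0852 j [-0.85  0.04  0.08  0.   -1.62 -0.33]
[0.56718434 0.36473897 0.0635    ] [0.41940423 0.38267116 0.0635    ] [0.49329429 0.37370507 0.0635    ] 0.1488641074476021 -6.918658193606804
cam in tool [ 0.00098044 -0.07198013 -0.14294499] [-0.00128419  0.28339707  0.9590018 ] camx [9.99999143e-01 6.09709474e-04 1.15891684e-03]
T [ 0.7679  0.7957 -0.1774] dr [-2.000e-04 -2.000e-04  9.693e-01] mm 559.0
T [ 0.7679  0.7957 -0.1774] dr [ 3.0000e-04 -2.0000e-04 -5.0307e+00] mm 559.0
```

View pics/c_hold.png

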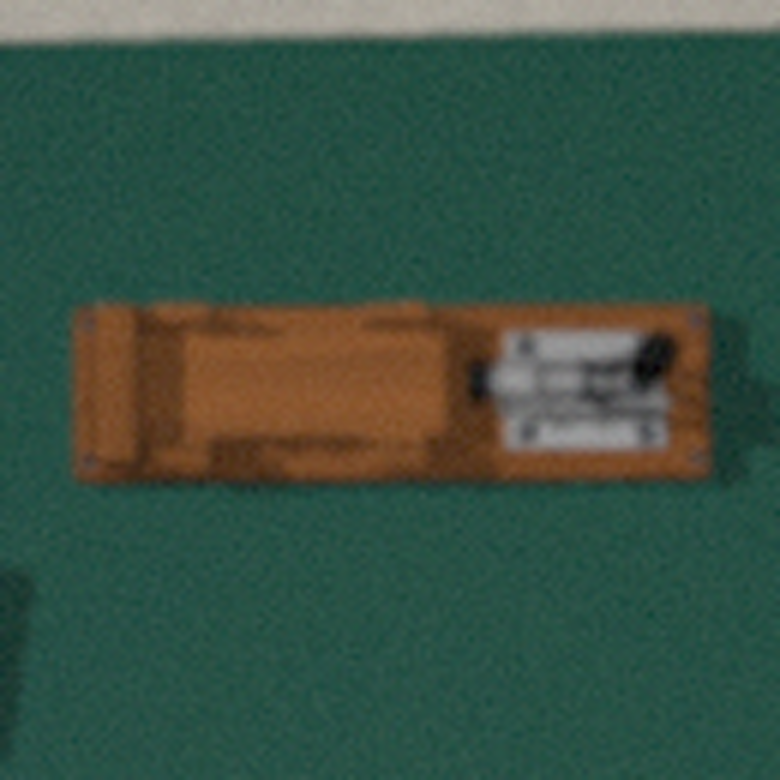

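```bash
python3 -m pendant '{"translation":[[0.28,0.29,-0.08],[0.28,0.29,-0.08],[0.28,0.29,-0.08],[0.28,0.29,-0.08],[0.28,0.29,-0.08]],"dr":[[0,0,0.97],[0,0,0.97],[0,0,0.97],[0,0,0.97],[0,0,0.97]],"grip":[1,1,1,1,1]}'
python3 - <<'E'
from h import *
st(); plan([.45,-.05,.32]); plan([.45,.2,.32]); plan([.43,.37,.25])
E
```

```text
t: 1.77
eef_pos: [0.3033, -0.3804, 0.2692]
eef_rot: [-2.359, -2.075, 0.0]
contact_force: [1.8, 0.7, 1.0]
width: 0.085
t 1.77 p [ 0.3033 -0.3804  0.2692] x [0.127 0.992 0.   ] z [-0.  0. -1.] F [1.8 0.7 1. ] w 0.085 j [-0.48 -0.26 -0.12  0.   -1.71 -1.22]
T [ 0.6928  0.2067 -0.1017] dr [0. 0. 0.] mm 365.0
T [ 1.1887  0.143  -0.1016] dr [0. 0. 0.] mm 600.0
T [1.5208 0.06   0.0384] dr [0. 0. 0.] mm 761.0
```

```bash
python3 -m pendant '{"translation":[[0.4,0.12,-0.06],[0.4,0.12,-0.06],[0.4,0.12,-0.06],[0.4,0.12,-0.06],[0.4,0.12,-0.06]],"dr":[[0,0,0],[0,0,0],[0,0,0],[0,0,0],[0,0,0]],"grip":[1,1,1,1,1]}'
python3 -m pendant '{"translation":[[0.4,0.08,-0.03],[0.4,0.08,-0.03],[0.4,0.08,-0.03],[0.4,0.08,-0.03],[0.4,0.08,-0.03]],"dr":[[0,0,0],[0,0,0],[0,0,0],[0,0,0],[0,0,0]],"grip":[1,1,1,1,1]}'
python3 -m pendant '{"translation":[[0.4,0.06,0.02],[0.4,0.06,0.02],[0.4,0.06,0.02],[0.4,0.06,0.02],[0.4,0.06,0.02]],"dr":[[0,0,0],[0,0,0],[0,0,0],[0,0,0],[0,0,0]],"grip":[1,1,1,1,1]}'
python3 - <<'E'
from h import *
st(); plan([.46,.374,.25])
E
```

```text
t: 2.18
eef_pos: [0.3862, -0.1909, 0.2995]
eef_rot: [2.351, 2.082, 0.002]
contact_force: [1.4, 0.1, 0.1]
width: 0.0856
t: 2.6
eef_pos: [0.45, 0.0034, 0.3143]
eef_rot: [2.351, 2.084, 0.002]
contact_force: [-0.4, -0.2, 0.1]
width: 0.0854
t: 3.02
eef_pos: [0.5039, 0.1986, 0.3034]
eef_rot: [-2.35, -2.084, -0.0]
contact_force: [1.1, -0.7, 0.8]
width: 0.0854
t 3.02 p [0.5039 0.1986 0.3034] x [0.12  0.993 0.   ] z [-0.  0. -1.] F [ 1.1 -0.7  0.8] w 0.0854 j [ 0.75 -0.09  0.08 -0.   -1.75 -2.44]
T [ 0.3378 -0.1291  0.1069] dr [0. 0. 0.] mm 188.0
```

```bash
python3 -m pendant '{"translation":[[0.34,-0.13,0.1],[0.34,-0.13,0.1],[0.34,-0.13,0.1],[0.34,-0.13,0.1],[0.34,-0.13,0.1]],"dr":[[0,0,0],[0,0,0],[0,0,0],[0,0,0],[0,0,0]],"grip":[1,1,1,1,1]}'
python3 - <<'E'
from h import *
st()
c=optics.camera("wrist"); cv2.imwrite("pics/w1.png",c["image"][:,:,::-1])
for name in ["stone","short_stone","rack"]:
    for d in optics.tip_of(c,name)[:2]:
        X=w(c,d["at"]); print(name,round(d["p"],2),X.round(4),pix(c,X)[0].round())
E
```

```text
t: 3.43
eef_pos: [0.4579, 0.3757, 0.2513]
eef_rot: [-2.349, -2.085, 0.004]
contact_force: [0.7, -1.5, -1.2]
width: 0.0856
t 3.43 p [0.4579 0.3757 0.2513] x [ 0.118  0.993 -0.002] z [-0.002 -0.001 -1.   ] F [ 0.7 -1.5 -1.2] w 0.0856 j [ 1.02  0.03  0.11 -0.   -1.65 -2.71]
stone 0.59 [0.495  0.3753 0.0383] [282. 209.]
short_stone 0.86 [0.4886 0.2972 0.0349] [203. 211.]
rack 0.79 [0.4944 0.3351 0.0029] [244. 203.]
```

View pics/w1.png

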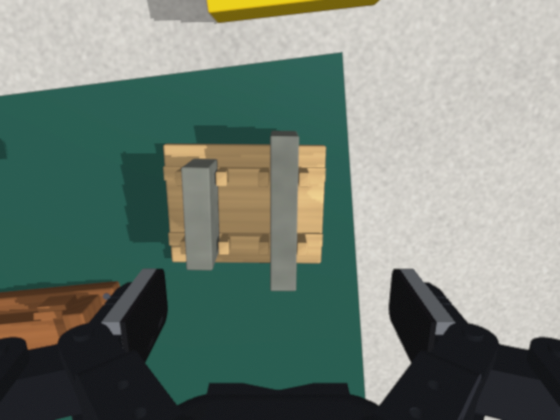

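Wrist view: the long stone's top runs from (284.5,137) to (283.5,291), nearly parallel to the image columns. The short stone is at (200,215).

```bash
python3 - <<'E'
from h import *
c=optics.camera("wrist")
g=cv2.cvtColor(c["image"],cv2.COLOR_RGB2GRAY)
a=ray(c,(284.5,137),.0635);b=ray(c,(283.5,290.5),.0635)
print(a,b,(a+b)/2,np.linalg.norm(a-b)); d=(b-a);d/=np.linalg.norm(d);print(np.degrees(np.arctan2(d[1],d[0])))
for row in (160,210,260):
    print(row,g[row,262:306])
crop(c,(284,210),85,"w1c.png",4)
rot=Rot([0,0,-1],np.cross([0,0,1],d)); m=(a+b)/2
plan([m[0],m[1],.12],rot);plan([m[0],m[1],.036],rot)
E
```

```text
[0.42502726 0.38328508 0.0635    ] [0.57342156 0.36508422 0.0635    ] [0.49922441 0.37418465 0.0635    ] 0.1495063280018106
-6.992518480108905
160 [126 127 127 127 127 127 126 127 126 122 111 106 114 119 121 120 121 120
 121 121 121 121 120 121 121 121 122 122 122 122 122 123 123 124 124 125
 125 130 143 165 177 178 178 179]
210 [133 133 133 133 133 133 132 133 132 128 115 111 119 125 127 128 128 128
 128 128 129 128 129 128 129 129 129 129 129 129 128 128 128 128 129 130
 133 147 170 182 184 184 184 184]
260 [ 76  77  79  80  80  80  80  80  81  79  83 104 123 130 132 132 133 133
 132 132 132 132 131 131 130 130 130 129 129 129 129 129 128 128 129 127
 117 115 119 121 120 120 120 121]
T [0.0133 0.0772 0.2683] dr [ 0.0009 -0.0002  0.0019] mm 139.0
T [0.0132 0.0771 0.4363] dr [ 0.0009 -0.0002  0.0019] mm 221.0
```

View pics/w1c.png

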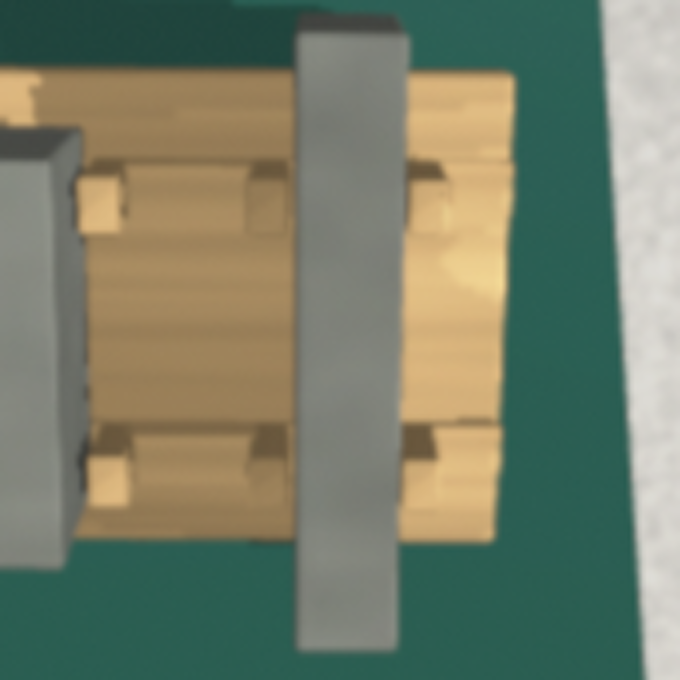

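```bash
python3 -m pendant '{"translation":[[0.013,0.077,0.27],[0.013,0.077,0.27],[0.013,0.077,0.27],[0.013,0.077,0.27],[0.013,0.077,0.27]],"dr":[[0,0,0],[0,0,0],[0,0,0],[0,0,0],[0,0,0]],"grip":[0.65,0.65,0.65,0.65,0.65]}'
python3 - <<'E'
from h import *
st(); plan([.4992,.3742,.036],Rot([0,0,-1],[.1217,.9926,0]))
c=optics.camera("wrist"); cv2.imwrite("pics/w2.png",c["image"][:,:,::-1])
E
```

```text
t: 4.1
eef_pos: [0.4983, 0.3713, 0.1136]
eef_rot: [2.354, 2.079, -0.012]
contact_force: [0.2, -0.4, -0.2]
width: 0.0554
t 4.1 p [0.4983 0.3713 0.1136] x [ 0.124  0.992 -0.006] z [-0.006 -0.006 -1.   ] F [ 0.2 -0.4 -0.2] w 0.0554 j [ 0.96  0.12 -0.04 -0.   -1.41 -2.66]
T [0.007  0.0018 0.1552] dr [-0.0095  0.0118 -0.0036] mm 77.0
```

View pics/w2.png

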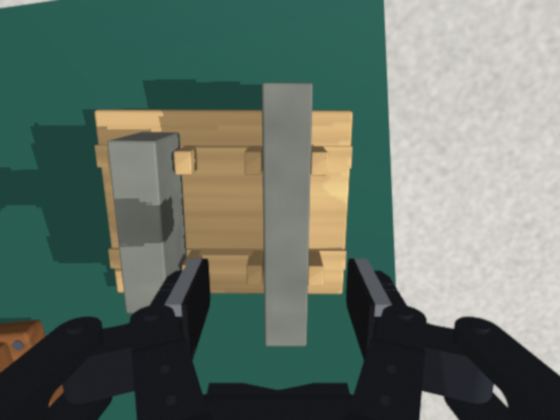

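Wrist view: the stone's top runs from (287,84) to (287,346), with the fingers at (200,300) and (357,300) either side of it. The left finger is well clear of the short stone's near side.

```bash
python3 - <<'E'
from h import *
c=optics.camera("wrist")
a=ray(c,(287.5,84),.0635);b=ray(c,(286.5,346),.0635);m=(a+b)/2
print(a,b,m); plan([m[0],m[1],.036],Rot([0,0,-1],[.1217,.9926,0]))
E
```

```text
[0.42365795 0.3872021  0.0635    ] [0.57481209 0.36889642 0.0635    ] [0.49923502 0.37804926 0.0635    ]
T [ 0.0088 -0.0025  0.1685] dr [ 0.0027 -0.0011 -0.0009] mm 84.0
```

```bash
python3 -m pendant '{"translation":[[0.006,0,0.08],[0.006,0,0.16],[0.006,0,0.169],[0.006,0,0.169],[0.006,0,0.169]],"dr":[[0,0,0],[0,0,0],[0,0,0],[0,0,0],[0,0,0]],"grip":[0.65,0.65,0.65,0.65,0.65]}'
python3 -m pendant '{"translation":[[0,0,0],[0,0,0],[0,0,0],[0,0,0],[0,0,0]],"dr":[[0,0,0],[0,0,0],[0,0,0],[0,0,0],[0,0,0]],"grip":[0.2,0,0,0,0]}'
python3 - <<'E'
from h import *
st()
c=optics.camera("wrist"); cv2.imwrite("pics/w3.png",c["image"][:,:,::-1])
E
```

```text
t: 4.62
eef_pos: [0.5007, 0.3783, 0.0383]
eef_rot: [2.351, 2.083, 0.007]
contact_force: [0.4, 0.1, 0.7]
width: 0.0556
t: 5.03
eef_pos: [0.5002, 0.3776, 0.0374]
eef_rot: [2.352, 2.082, 0.005]
contact_force: [-2.1, -2.8, 6.9]
width: 0.0243
t 5.03 p [0.5002 0.3776 0.0374] x [0.121 0.993 0.002] z [ 0.003  0.002 -1.   ] F [-2.1 -2.8  6.9] w 0.0243 j [ 0.97  0.17 -0.13  0.   -1.27 -2.66]
```

View pics/w3.png

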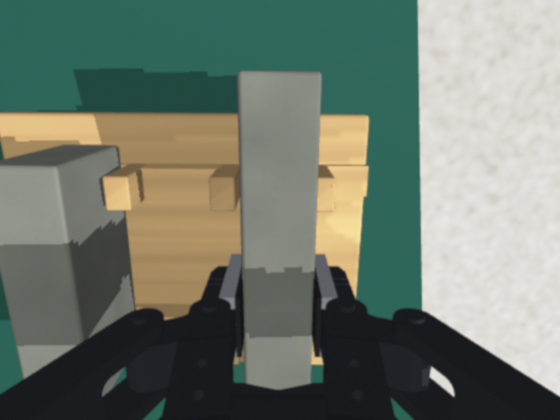

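Wrist view: the stone is gripped near its middle, with the pads at (236,300) and (322,300) and a width of 24 mm. Next I'll lift straight up.

```bash
python3 -m pendant '{"translation":[[0,0,-0.03],[0,0,-0.08],[0,0,-0.16],[0,0,-0.24],[0,0,-0.26]],"dr":[[0,0,0],[0,0,0],[0,0,0],[0,0,0],[0,0,0]],"grip":[0,0,0,0,0]}'
python3 - <<'E'
from h import *
st()
c=optics.camera("side"); crop(c,(240,300),100,"s4.png",4)
th=np.deg2rad(30)
plan([.44,.1,.2],Rot([0,np.sin(th),-np.cos(th)],[0,1,0]))
E
```

```text
t: 5.5
eef_pos: [0.5014, 0.3785, 0.173]
eef_rot: [2.351, 2.083, 0.017]
contact_force: [0.5, 0.7, -1.6]
width: 0.0241
t 5.5 p [0.5014 0.3785 0.173 ] x [0.121 0.993 0.008] z [ 0.008  0.007 -1.   ] F [ 0.5  0.7 -1.6] w 0.0241 j [ 0.97  0.11  0.05  0.   -1.5  -2.66]
T [-0.5679 -0.0539 -0.0605] dr [ 0.0748  0.9827 -0.2217] mm 286.0
```

View pics/s4.png

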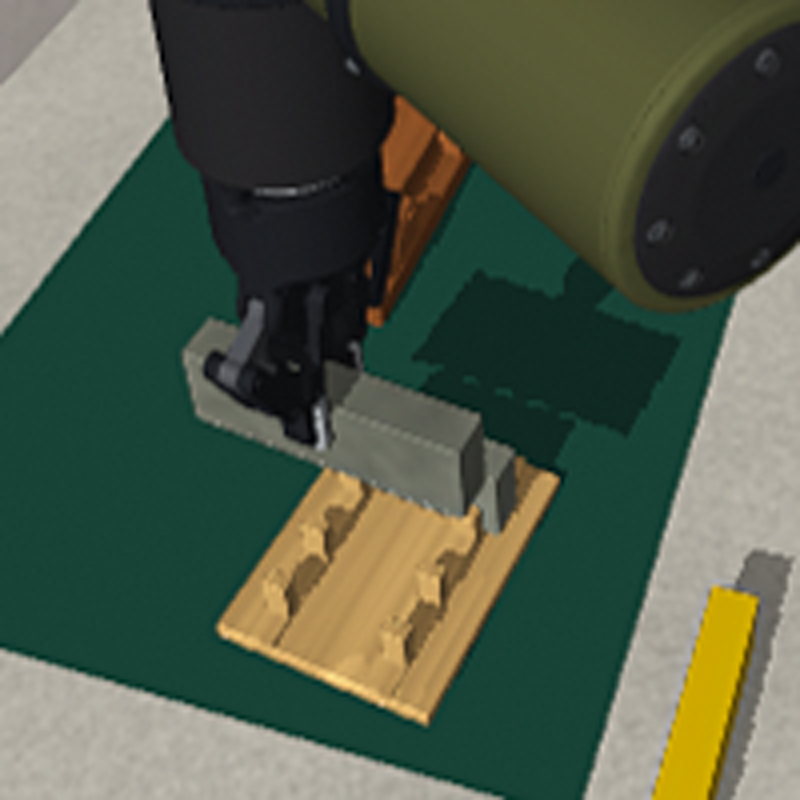

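The side view shows the long stone clear of the rack and the short stone still in its slot. Next I'll carry it towards (0.44, 0.10) while tilting.

```bash
python3 -m pendant '{"translation":[[-0.3,-0.03,-0.04],[-0.4,-0.04,-0.05],[-0.4,-0.04,-0.05],[-0.4,-0.04,-0.05],[-0.4,-0.04,-0.05]],"dr":[[0.02,0.2,-0.05],[0.04,0.4,-0.1],[0.06,0.6,-0.15],[0.07,0.8,-0.2],[0.07,0.98,-0.22]],"grip":[0,0,0,0,0]}'
python3 - <<'E'
from h import *
st()
for a in (30,55):
  th=np.deg2rad(a)
  plan([.44,.1,.16],Rot([0,np.sin(th),-np.cos(th)],[0,1,0]))
E
```

```text
t: 5.97
eef_pos: [0.4536, 0.1797, 0.1893]
eef_rot: [-1.929, -1.929, -0.509]
contact_force: [1.8, -2.5, -3.9]
width: 0.0239
t 5.97 p [0.4536 0.1797 0.1893] x [0.001 0.868 0.496] z [-0.003  0.496 -0.868] F [ 1.8 -2.5 -3.9] w 0.0239 j [ 0.41 -0.35 -0.26 -0.48 -1.46 -1.98]
T [-0.1675 -0.0272 -0.0282] dr [-0.0062  0.009  -0.0016] mm 86.0
T [-0.1675 -0.0272 -0.0282] dr [-0.0057  0.8424 -0.0029] mm 86.0
```

```bash
python3 -m pendant '{"translation":[[-0.08,-0.02,-0.02],[-0.167,-0.027,-0.028],[-0.167,-0.027,-0.028],[-0.167,-0.027,-0.028],[-0.167,-0.027,-0.028]],"dr":[[0,0.2,0],[0,0.4,0],[0,0.6,0],[0,0.8,0],[0,0.84,0]],"grip":[0,0,0,0,0]}'
python3 - <<'E'
from h import *
st()
th=np.deg2rad(55)
plan([.44,.1,.045],Rot([0,np.sin(th),-np.cos(th)],[0,1,0]))
plan([.44,.1,.026],Rot([0,np.sin(th),-np.cos(th)],[0,1,0]))
c=optics.camera("side"); crop(c,(300,260),100,"s5.png",4)
E
```

```text
t: 6.38
eef_pos: [0.4404, 0.0986, 0.1563]
eef_rot: [-1.654, -1.626, -0.848]
contact_force: [-0.7, -0.2, -4.6]
width: 0.0236
t 6.38 p [0.4404 0.0986 0.1563] x [0.017 0.573 0.82 ] z [-0.     0.82  -0.573] F [-0.7 -0.2 -4.6] w 0.0236 j [-0.16 -0.19 -0.25 -0.95 -1.67 -1.45]
T [-0.1809  0.0023  0.1298] dr [-0.0002 -0.002  -0.0325] mm 111.0
T [-0.212   0.0028  0.1515] dr [-0.0002 -0.002  -0.0325] mm 130.0
```

View pics/s5.png

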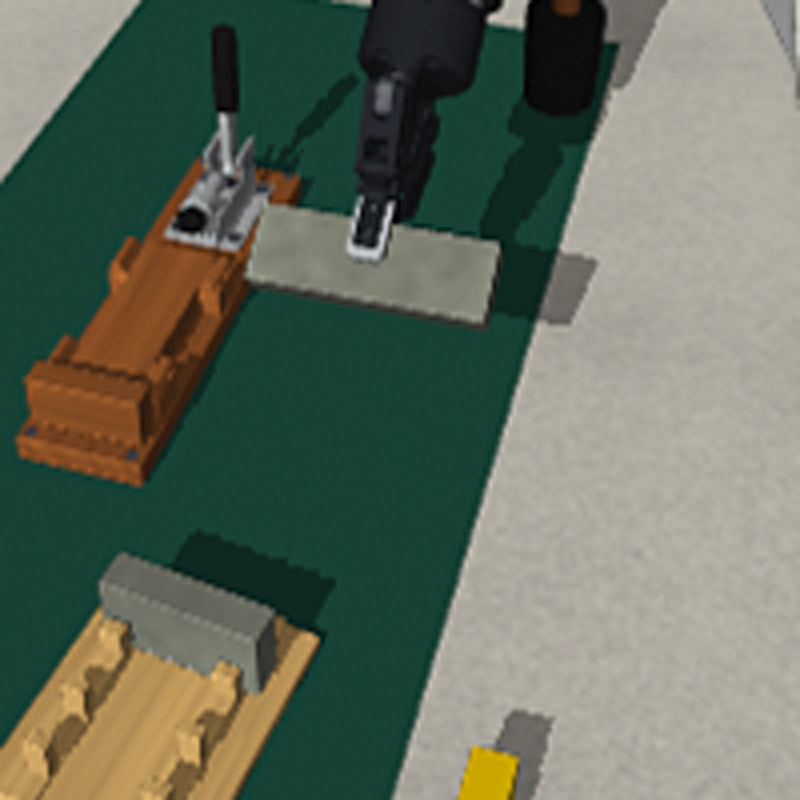

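The side view shows the stone held by its upper edge at about 55° tilt, clear of the holder. Next I'll lower it.

```bash
python3 -m pendant '{"translation":[[-0.06,0,0.043],[-0.12,0,0.086],[-0.175,0,0.126],[-0.18,0,0.13],[-0.18,0,0.13]],"dr":[[0,0,-0.03],[0,0,-0.03],[0,0,-0.03],[0,0,-0.03],[0,0,-0.03]],"grip":[0,0,0,0,0]}'
python3 -m pendant '{"translation":[[-0.008,0,0.006],[-0.016,0,0.011],[-0.022,0,0.015],[-0.026,0,0.018],[-0.026,0,0.018]],"dr":[[0,0,0],[0,0,0],[0,0,0],[0,0,0],[0,0,0]],"grip":[0,0,0,0,0]}'
python3 - <<'E'
from h import *
st()
c=optics.camera("side"); crop(c,(300,260),100,"s6.png",4)
E
```

```text
t: 6.85
eef_pos: [0.4394, 0.1036, 0.0481]
eef_rot: [-1.638, -1.657, -0.847]
contact_force: [0.2, -0.1, -3.3]
width: 0.0241
t: 7.27
eef_pos: [0.441, 0.1023, 0.0338]
eef_rot: [-1.639, -1.657, -0.854]
contact_force: [-0.6, 1.0, -3.7]
width: 0.0239
t 7.27 p [0.441  0.1023 0.0338] x [-0.01   0.579  0.816] z [-0.002  0.816 -0.579] F [-0.6  1.  -3.7] w 0.0239 j [-0.14 -0.04 -0.34 -0.94 -1.51 -1.23]
```

View pics/s6.png

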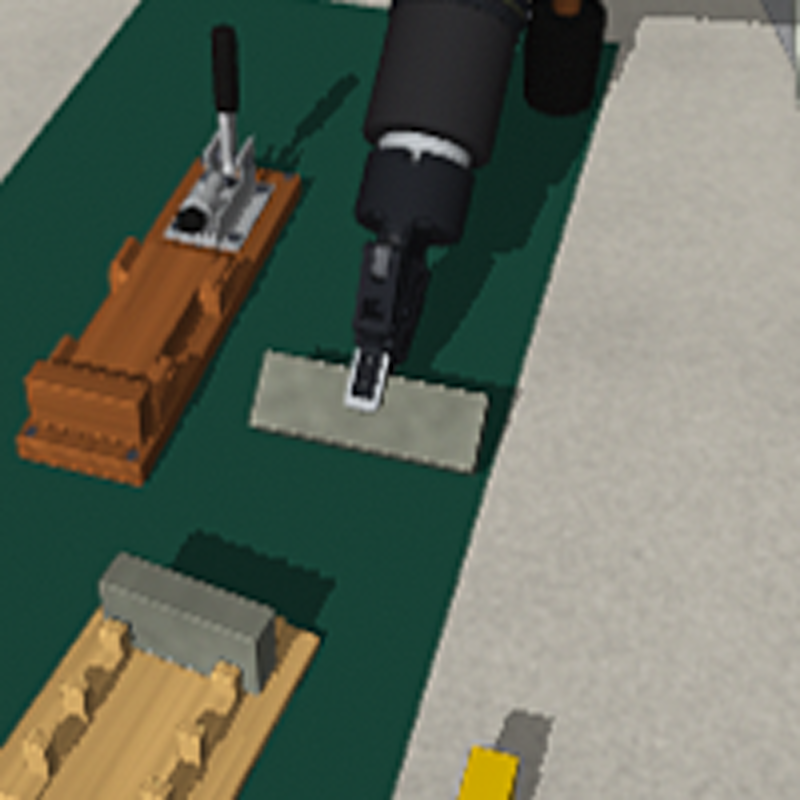

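```bash
python3 -m pendant '{"translation":[[-0.004,0,0.003],[-0.008,0,0.006],[-0.011,0,0.008],[-0.013,0,0.009],[-0.013,0,0.009]],"dr":[[0,0,0],[0,0,0],[0,0,0],[0,0,0],[0,0,0]],"grip":[0,0,0,0,0]}'
python3 -m pendant '{"translation":[[-0.002,0,0.001],[-0.003,0,0.002],[-0.0035,0,0.0025],[-0.0035,0,0.0025],[-0.0035,0,0.0025]],"dr":[[0,0,0],[0,0,0],[0,0,0],[0,0,0],[0,0,0]],"grip":[0,0,0,0,0]}'

```

```text
t: 7.73
eef_pos: [0.4407, 0.1022, 0.0253]
eef_rot: [-1.639, -1.656, -0.853]
contact_force: [-0.1, 0.1, -3.5]
width: 0.0237
t: 8.15
eef_pos: [0.4411, 0.1022, 0.0243]
eef_rot: [-1.638, -1.658, -0.855]
contact_force: [-1.7, -2.9, 4.5]
width: 0.0237
```

The force has changed from -3.5 to +4.5 N, so the stone's lower edge is on the bench. Next I'll open slightly while shifting along tool +x, so the lower finger keeps carrying the stone.

```bash
python3 -m pendant '{"translation":[[0.003,0,0],[0.006,0,0],[0.01,0,0],[0.012,0,0],[0.012,0,0]],"dr":[[0,0,0],[0,0,0],[0,0,0],[0,0,0],[0,0,0]],"grip":[0.32,0.36,0.4,0.45,0.45]}'
python3 - <<'E'
from h import *
st()
c=optics.camera("side"); crop(c,(300,260),60,"s7.png",6)
c=optics.camera("wrist"); cv2.imwrite("pics/w7.png",c["image"][:,:,::-1])
E
```

```text
t: 8.57
eef_pos: [0.4409, 0.1061, 0.0287]
eef_rot: [-1.639, -1.657, -0.855]
contact_force: [0.7, 0.1, -0.8]
width: 0.0388
t 8.57 p [0.4409 0.1061 0.0287] x [-0.01   0.578  0.816] z [-0.002  0.816 -0.578] F [ 0.7  0.1 -0.8] w 0.0388 j [-0.14 -0.03 -0.35 -0.94 -1.5  -1.22]
```

View pics/s7.png

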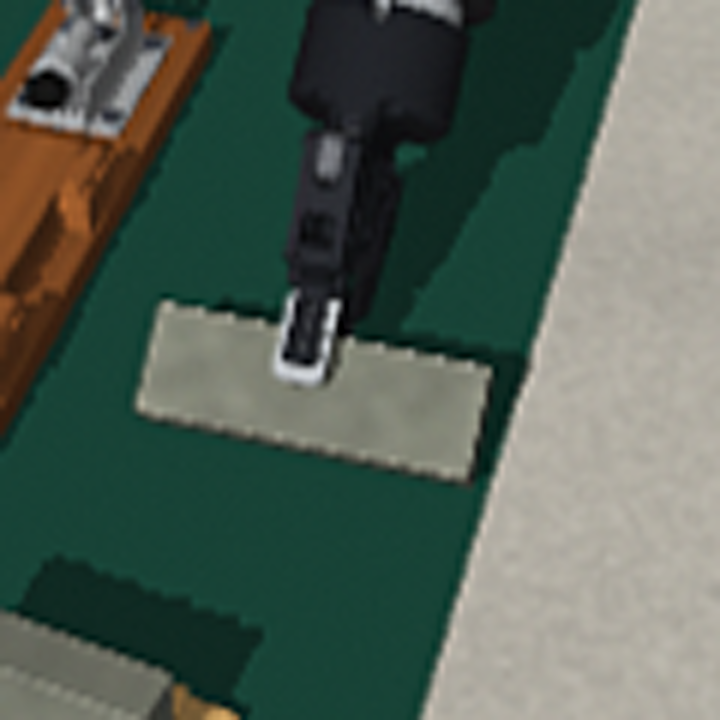

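View pics/w7.png

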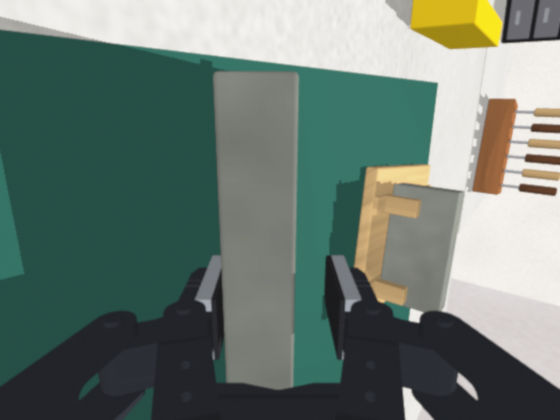

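The stone rests on the lower finger (left in the wrist view, x=222), and there is a gap to the upper one. Next I'll withdraw slowly towards -y and slightly down, so it rides down onto the bench.

```bash
python3 -m pendant '{"translation":[[-0.006,0,-0.005],[-0.012,0,-0.012],[-0.018,0,-0.02],[-0.022,0,-0.026],[-0.025,0,-0.03]],"dr":[[0,0,0],[0,0,0],[0,0,0],[0,0,0],[0,0,0]],"grip":[0.45,0.45,0.45,0.45,0.45]}'
python3 - <<'E'
from h import *
st()
c=optics.camera("side"); crop(c,(300,260),60,"s8.png",6)
E
```

```text
t: 9.08
eef_pos: [0.4409, 0.0856, 0.0267]
eef_rot: [-1.64, -1.656, -0.854]
contact_force: [-0.2, 0.9, -1.4]
width: 0.0386
t 9.08 p [0.4409 0.0856 0.0267] x [-0.009  0.578  0.816] z [-0.002  0.816 -0.579] F [-0.2  0.9 -1.4] w 0.0386 j [-0.18 -0.01 -0.33 -0.93 -1.52 -1.2 ]
```

View pics/s8.png

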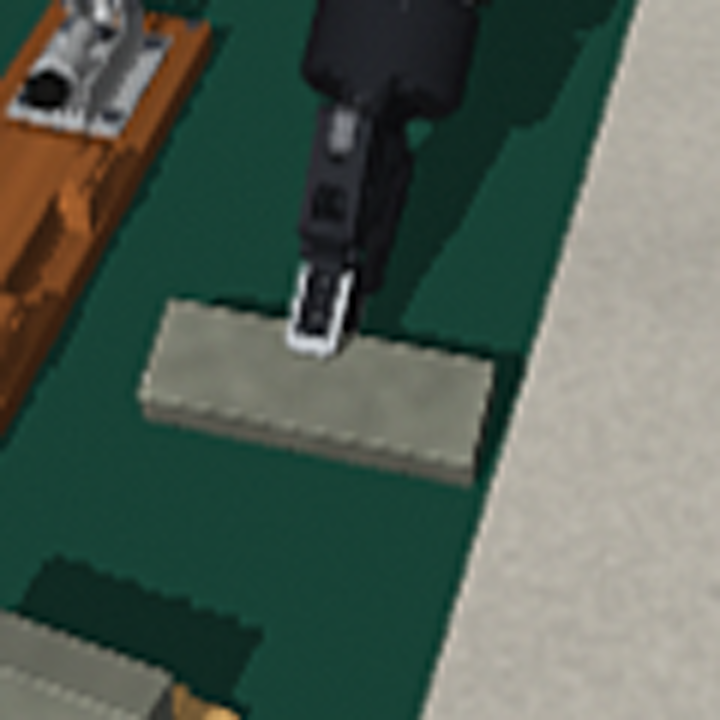

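```bash
python3 -m pendant '{"translation":[[-0.003,0,-0.004],[-0.006,0,-0.008],[-0.009,0,-0.012],[-0.012,0,-0.016],[-0.015,0,-0.02]],"dr":[[0,0,0],[0,0,0],[0,0,0],[0,0,0],[0,0,0]],"grip":[0.45,0.45,0.45,0.45,0.45]}'
python3 -m pendant '{"translation":[[-0.003,0,-0.004],[-0.006,0,-0.008],[-0.01,0,-0.014],[-0.015,0,-0.02],[-0.015,0,-0.02]],"dr":[[0,0,0],[0,0,0],[0,0,0],[0,0,0],[0,0,0]],"grip":[0.45,0.45,0.45,0.45,0.45]}'
python3 - <<'E'
from h import *
st()
c=optics.camera("side"); crop(c,(300,260),60,"s9.png",6)
c=optics.camera("wrist"); cv2.imwrite("pics/w9.png",c["image"][:,:,::-1])
E
```

```text
t: 9.55
eef_pos: [0.4412, 0.0737, 0.0269]
eef_rot: [-1.639, -1.657, -0.855]
contact_force: [0.6, 0.2, 0.7]
width: 0.0386
t: 9.97
eef_pos: [0.4412, 0.0606, 0.0261]
eef_rot: [-1.64, -1.657, -0.854]
contact_force: [-0.7, -0.2, 0.4]
width: 0.0384
t 9.97 p [0.4412 0.0606 0.0261] x [-0.009  0.579  0.816] z [-0.002  0.816 -0.579] F [-0.7 -0.2  0.4] w 0.0384 j [-0.22  0.02 -0.31 -0.92 -1.55 -1.17]
```

View pics/s9.png

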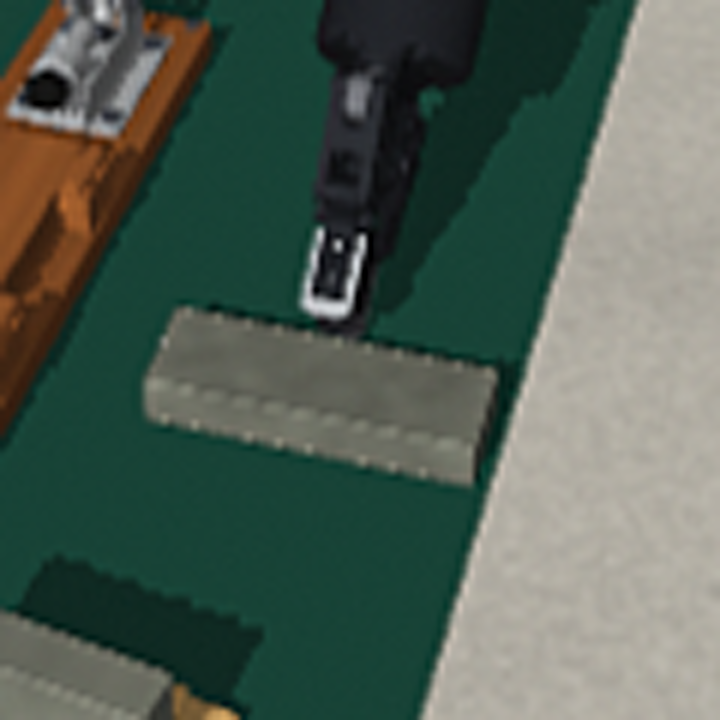

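View pics/w9.png

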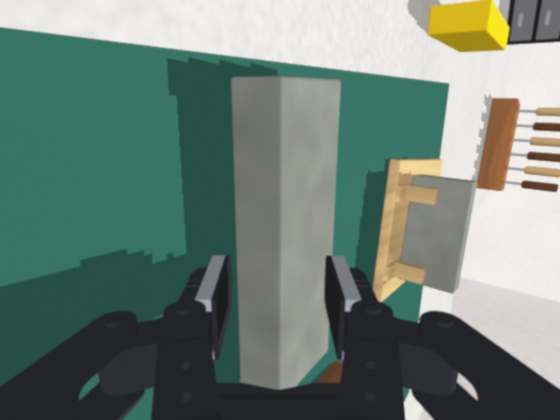

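The stone looks flat in both views, lying from (165,310) to (495,480) in the side crop, and the fingers are free of it. Next I'll back out along the fingers, then raise the arm upright.

```bash
python3 -m pendant '{"translation":[[0,0,-0.06],[0,0,-0.14],[0.05,0,-0.2],[0.13,0,-0.2],[0.21,0,-0.2]],"dr":[[0,0,0],[0,0,0],[0,0,0],[0,-0.2,0],[0,-0.4,0]],"grip":[0.45,0.6,1,1,1]}'
python3 - <<'E'
from h import *
st(); plan([.41,.09,.24],Rot([0,0,-1],[0,1,0]))
c=optics.camera("side"); crop(c,(300,260),60,"s10.png",6)
E
```

```text
t: 10.48
eef_pos: [0.4412, 0.0371, 0.1692]
eef_rot: [-1.792, -1.787, -0.7]
contact_force: [3.3, 1.0, 0.8]
width: 0.0842
t 10.48 p [0.4412 0.0371 0.1692] x [0.001 0.737 0.676] z [ 0.004  0.676 -0.737] F [3.3 1.  0.8] w 0.0842 j [-0.12 -0.24 -0.21 -0.74 -1.66 -1.5 ]
T [ 0.1736 -0.0624 -0.0332] dr [ 0.0071 -1.4171 -0.0049] mm 93.0
```

View pics/s10.png

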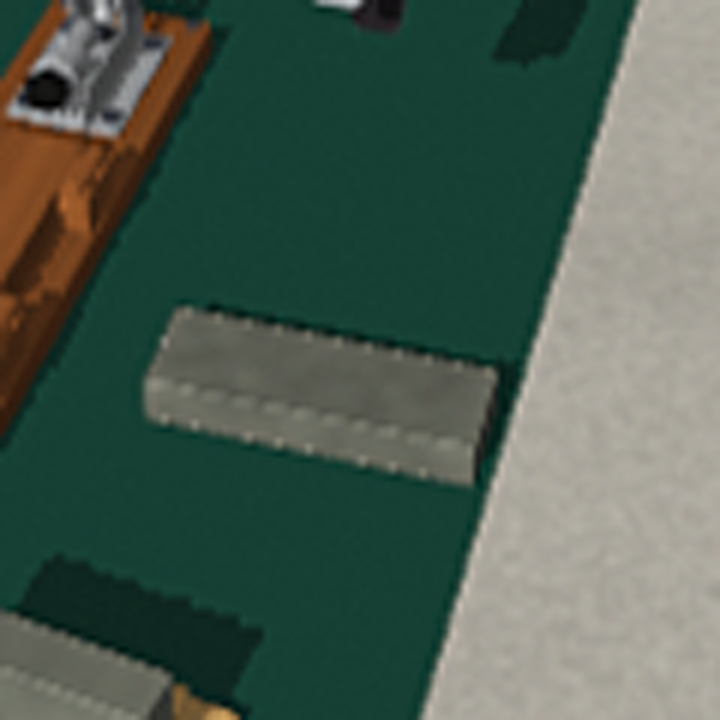

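The stone lies flat on the mat and has been let go. Next I'll bring the tool upright above it.

```bash
python3 -m pendant '{"translation":[[0.08,-0.03,-0.02],[0.14,-0.06,-0.03],[0.17,-0.062,-0.033],[0.17,-0.062,-0.033],[0.17,-0.062,-0.033]],"dr":[[0,-0.22,0],[0,-0.44,0],[0,-0.66,0],[0,-0.88,0],[0,-1,0]],"grip":[1,1,1,1,1]}'
python3 - <<'E'
from h import *
st(); plan([.41,.09,.24],Rot([0,0,-1],[0,1,0]))
E
```

```text
t: 10.95
eef_pos: [0.4086, 0.0932, 0.2425]
eef_rot: [-2.098, -2.125, -0.244]
contact_force: [0.0, -0.1, -0.7]
width: 0.0855
t 10.95 p [0.4086 0.0932 0.2425] x [-0.014  0.976  0.216] z [ 0.011  0.216 -0.976] F [ 0.  -0.1 -0.7] w 0.0855 j [ 0.54 -0.5  -0.3  -0.18 -1.65 -2.13]
T [-0.0074  0.0026  0.0036] dr [ 0.0239 -0.4162  0.0241] mm 4.0
```

```bash
python3 -m pendant '{"translation":[[0,0,0],[0,0,0],[0,0,0]],"dr":[[0,-0.22,0.02],[0.02,-0.42,0.02],[0.02,-0.42,0.02]],"grip":[1,1,1]}'
python3 - <<'E'
from h import *
st()
c=optics.camera("wrist"); cv2.imwrite("pics/w11.png",c["image"][:,:,::-1])
for d in optics.tip_of(c,"stone")[:2]:
    X=w(c,d["at"]); print(round(d["p"],2),X.round(4),pix(c,X)[0].round())
t=optics.camera("top")
for n in ("stone","bed","pivot","grip","pad"):
  for d in optics.tip_of(t,n)[:3]:
    X=w(t,d["at"]); print(n,round(d["p"],2),X.round(4),pix(t,X)[0].round())
E
```

```text
t: 11.2
eef_pos: [0.4077, 0.0937, 0.238]
eef_rot: [-2.216, -2.226, 0.014]
contact_force: [0.3, -0.1, -1.5]
width: 0.0852
t 11.2 p [0.4077 0.0937 0.238 ] x [-0.004  1.    -0.006] z [-0.007 -0.006 -1.   ] F [ 0.3 -0.1 -1.5] w 0.0852 j [ 0.71 -0.45 -0.32 -0.   -1.71 -2.28]
0.86 [0.4366 0.0866 0.0129] [271. 199.]
stone 0.64 [0.3007 0.4052 0.0269] [138. 291.]
stone 0.62 [0.435  0.0913 0.0099] [241. 245.]
stone 0.26 [ 0.6104 -0.112   0.1365] [308. 182.]
bed 0.87 [0.613  0.0643 0.0452] [248. 186.]
bed 0.31 [ 0.6097 -0.1133  0.0571] [306. 186.]
grip 0.6 [ 0.6063 -0.1119  0.1343] [308. 183.]
grip 0.47 [ 0.6083 -0.1144  0.0576] [307. 186.]
pad 0.41 [ 0.61   -0.0253  0.0551] [277. 186.]
```

View pics/w11.png

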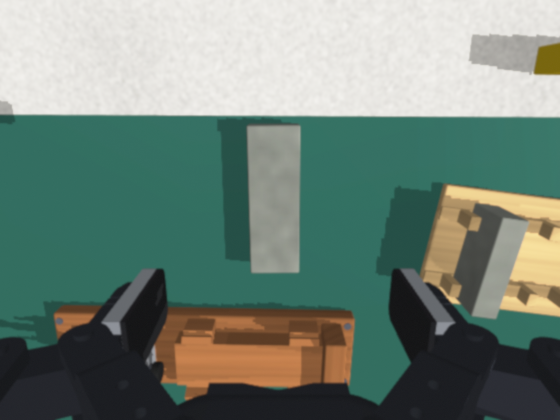

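Wrist view: the stone is flat, with its top running from (273.5,126) to (275,272). The holder is below it in the picture, with its stop end at (320,350).

```bash
python3 - <<'E'
from h import *
st()
c=optics.camera("wrist")
a=ray(c,(273.5,126),.025);b=ray(c,(275,272),.025);m=(a+b)/2;d=(b-a)/np.linalg.norm(b-a)
print(m,np.linalg.norm(b-a),np.degrees(np.arctan2(d[1],d[0])))
print(np.linalg.norm(ray(c,(249.5,199),.025)-ray(c,(299,199),.025)))
rot=Rot([0,0,-1],np.cross([0,0,1],d))
plan([m[0],m[1],.1],rot);plan([m[0],m[1],.007],rot)
E
```

```text
t 11.6 p [0.4086 0.0908 0.2396] x [0.004 1.    0.002] z [-0.004  0.002 -1.   ] F [ 1.1 -0.2 -0.5] w 0.0853 j [ 0.7  -0.45 -0.32 -0.   -1.71 -2.28]
[0.43933196 0.08828015 0.025     ] 0.14895913309661069 0.1724215504507123
0.04855214674930331
T [-0.0055  0.0627  0.2789] dr [-0.0085 -0.004  -0.0125] mm 142.0
T [-0.0059  0.0635  0.4649] dr [-0.0085 -0.004  -0.0125] mm 234.0
```

```bash
python3 -m pendant '{"translation":[[-0.005,0.063,0.08],[-0.005,0.063,0.16],[-0.005,0.063,0.24],[-0.005,0.063,0.31],[-0.005,0.063,0.32]],"dr":[[-0.008,0,-0.01],[-0.008,0,-0.01],[-0.008,0,-0.01],[-0.008,0,-0.01],[-0.008,0,-0.01]],"grip":[0.95,0.95,0.95,0.95,0.95]}'
python3 - <<'E'
from h import *
st(); plan([.4393,.0883,.003],Rot([0,0,-1],[-.003,1,0]))
c=optics.camera("wrist"); cv2.imwrite("pics/w12.png",c["image"][:,:,::-1])
E
```

```text
t: 12.07
eef_pos: [0.4353, 0.087, 0.0714]
eef_rot: [-2.215, -2.218, 0.016]
contact_force: [-1.3, 0.5, -1.4]
width: 0.0812
t 12.07 p [0.4353 0.087  0.0714] x [-0.001  1.    -0.003] z [-0.012 -0.003 -1.   ] F [-1.3  0.5 -1.4] w 0.0812 j [ 0.65 -0.35 -0.55 -0.01 -1.38 -2.22]
T [0.003  0.0096 0.1367] dr [-0.0226  0.0052 -0.0032] mm 68.0
```

View pics/w12.png

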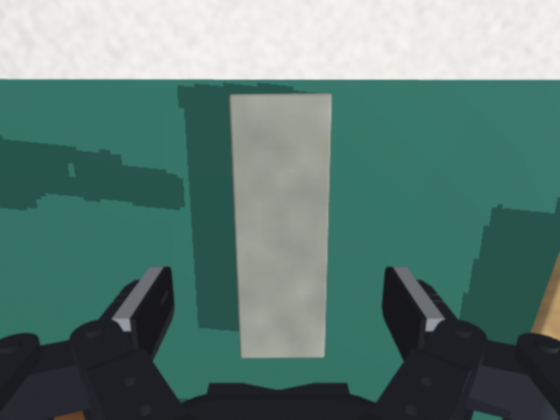

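```bash
python3 - <<'E'
from h import *
st()
c=optics.camera("wrist")
a=ray(c,(281,95),.025);b=ray(c,(282.5,357),.025);m=(a+b)/2;print(m,np.linalg.norm(b-a))
plan([m[0],m[1],.003],Rot([0,0,-1],[-.003,1,0]))
E
python3 -m pendant '{"translation":[[0,0,0.07],[0,0,0.13],[0,0,0.15],[0,0,0.15],[0,0,0.15]],"dr":[[0,0,0],[0,0,0],[0,0,0],[0,0,0],[0,0,0]],"grip":[0.95,0.95,0.95,0.95,0.95]}'

```

```text
t 12.12 p [0.4368 0.0874 0.0748] x [-0.002  1.    -0.002] z [-0.008 -0.002 -1.   ] F [-0.1 -0.1 -0.4] w 0.081 j [ 0.65 -0.35 -0.55 -0.   -1.38 -2.22]
[0.440698   0.09021258 0.025     ] 0.1512742663970397
T [0.0042 0.0042 0.1515] dr [-0.0049  0.0017 -0.0007] mm 75.0
t: 12.58
eef_pos: [0.4408, 0.0898, 0.007]
eef_rot: [2.217, 2.225, 0.005]
contact_force: [-0.7, -0.2, 1.1]
width: 0.081
```

```bash
python3 -m pendant '{"translation":[[0,0,0.006],[0,0,0.006],[0,0,0.006],[0,0,0.006],[0,0,0.006]],"dr":[[0,0,0],[0,0,0],[0,0,0],[0,0,0],[0,0,0]],"grip":[0.8,0.6,0.4,0.4,0.4]}'
python3 -m pendant '{"translation":[[0,0,0],[0,0,0],[0,0,0]],"dr":[[0,0,0],[0,0,0],[0,0,0]],"grip":[0.2,0,0]}'

```

```text
t: 13.0
eef_pos: [0.4403, 0.0897, 0.0031]
eef_rot: [2.217, 2.226, 0.005]
contact_force: [-0.8, 0.3, 6.6]
width: 0.0485
t: 13.25
eef_pos: [0.4403, 0.0897, 0.0031]
eef_rot: [2.217, 2.226, 0.004]
contact_force: [-1.4, 0.5, 6.5]
width: 0.0488
```

```bash
python3 -m pendant '{"translation":[[0,0,-0.01],[0,0,-0.04],[0,0,-0.1],[0,0,-0.18],[0,0,-0.26]],"dr":[[0,0,0],[0,0,0],[0,0,0],[0,0,0],[0,0,0]],"grip":[0,0,0,0,0]}'
python3 - <<'E'
from h import *
st()
c=optics.camera("side"); crop(c,(290,250),100,"s13.png",4)
c=optics.camera("wrist"); cv2.imwrite("pics/w13.png",c["image"][:,:,::-1])
E
```

```text
t: 13.67
eef_pos: [0.4379, 0.0885, 0.1313]
eef_rot: [-2.216, -2.223, 0.005]
contact_force: [1.8, 0.6, -3.8]
width: 0.0487
t 13.67 p [0.4379 0.0885 0.1313] x [-0.003  1.    -0.   ] z [-0.004 -0.    -1.   ] F [ 1.8  0.6 -3.8] w 0.0487 j [ 0.65 -0.38 -0.46 -0.   -1.49 -2.22]
```

View pics/s13.png

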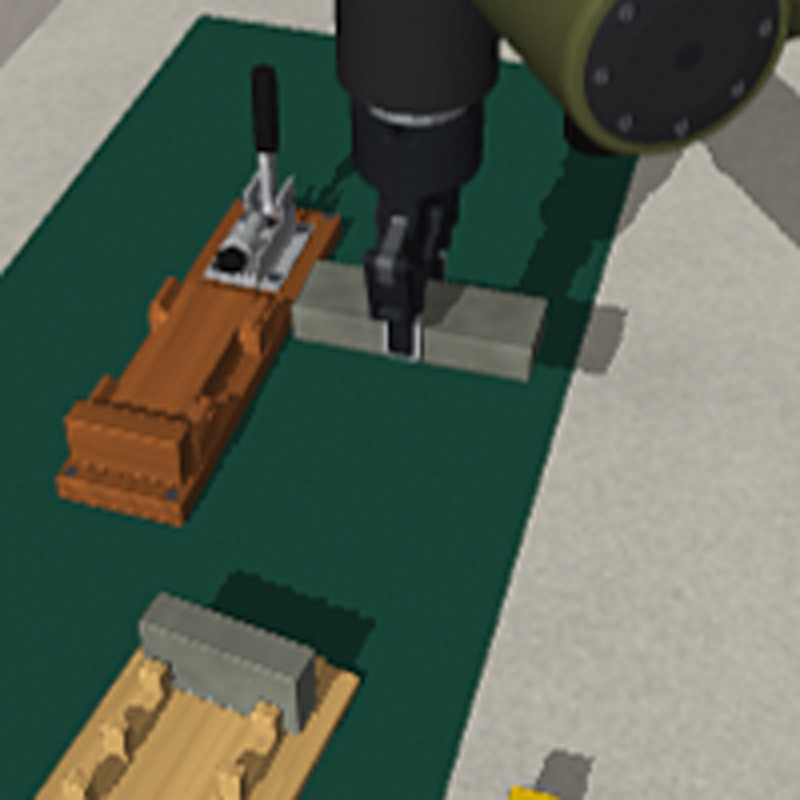

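View pics/w13.png

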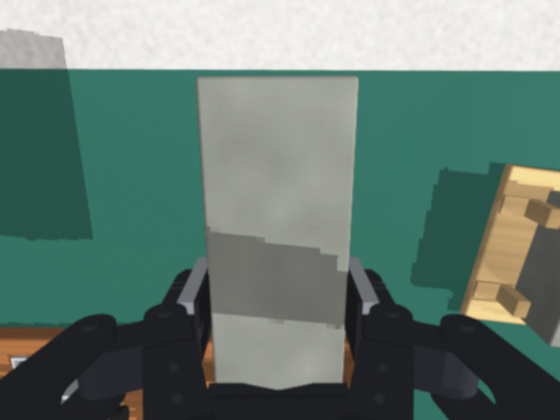

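The side crop shows the stone held level across its width, with the clamp handle upright. Next I'll measure its offset in the grasp and plan the carry.

```bash
python3 - <<'E'
from h import *
st()
c=optics.camera("wrist"); P,q=tcp()
e=ray(c,(277.5,78),P[2]+.022); print(q.inv().apply(e-P), "-> centre y offset", q.inv().apply(e-P)[1]+.075)
g=c["image"][:,:,1].astype(int)
crop(c,(278,78),40,"w14.png",6)
yaw=np.deg2rad(1.2); hx=np.array([np.sin(yaw),np.cos(yaw),0]); jaw=np.array([-hx[1],hx[0],0])
plan([.611,.058,.14],Rot([0,0,-1],jaw))
E
```

```text
t 13.77 p [0.4422 0.09   0.1387] x [-0.004  1.     0.005] z [ 0.01   0.005 -1.   ] F [ 1.4 -0.8 -4. ] w 0.0487 j [ 0.65 -0.38 -0.45  0.   -1.49 -2.22]
[ 0.00081488 -0.07520324 -0.02232319] -> centre y offset -0.00020324041238319046
T [-0.0651  0.3407 -0.0097] dr [ 1.3300e-02 -5.0000e-04 -2.9534e+00] mm 173.0
```

```bash
python3 -m pendant '{"translation":[[-0.01,0.02,0],[-0.02,0.05,0],[-0.03,0.08,0],[-0.03,0.1,0],[-0.03,0.11,0]],"dr":[[0,0,-0.2],[0,0,-0.43],[0,0,-0.66],[0,0,-0.9],[0,0,-1]],"grip":[0,0,0,0,0]}'
python3 -m pendant '{"translation":[[0.02,0.03,0],[0.03,0.06,0],[0.04,0.08,0],[0.05,0.1,0],[0.05,0.1,0]],"dr":[[0,0,-0.2],[0,0,-0.43],[0,0,-0.66],[0,0,-0.9],[0,0,-1]],"grip":[0,0,0,0,0]}'
python3 - <<'E'
from h import *
st()
yaw=np.deg2rad(1.2); hx=np.array([np.sin(yaw),np.cos(yaw),0]); jaw=np.array([-hx[1],hx[0],0])
plan([.611,.058,.14],Rot([0,0,-1],jaw))
E
```

```text
t: 14.23
eef_pos: [0.4939, 0.0738, 0.1284]
eef_rot: [-1.557, -2.724, 0.004]
contact_force: [-0.6, -0.2, -4.8]
width: 0.0483
t: 14.65
eef_pos: [0.5243, 0.1221, 0.1281]
eef_rot: [-0.796, -3.034, 0.002]
contact_force: [-1.3, -0.4, -4.5]
width: 0.0486
t 14.65 p [0.5243 0.1221 0.1281] x [-0.871  0.491  0.004] z [-0.005  0.    -1.   ] F [-1.3 -0.4 -4.5] w 0.0486 j [ 0.6  -0.11 -0.25 -0.   -1.44 -1.11]
T [-0.2138 -0.0266 -0.0246] dr [-0.0026 -0.0094 -0.9401] mm 108.0
```

```bash
python3 -m pendant '{"translation":[[-0.06,-0.01,-0.025],[-0.13,-0.02,-0.025],[-0.2,-0.027,-0.025],[-0.213,-0.027,-0.025],[-0.213,-0.027,-0.025]],"dr":[[0,0,-0.2],[0,0,-0.43],[0,0,-0.66],[0,0,-0.9],[0,0,-0.94]],"grip":[0,0,0,0,0]}'
python3 -m pendant '{"translation":[[0,0,0],[0,0,0]],"dr":[[0,0,0],[0,0,0]],"grip":[0,0]}'
python3 - <<'E'
from h import *
st()
yaw=np.deg2rad(1.2); hx=np.array([np.sin(yaw),np.cos(yaw),0]); jaw=np.array([-hx[1],hx[0],0])
plan([.611,.058,.06],Rot([0,0,-1],jaw))
for n in ("side","wrist","top"):
    c=optics.camera(n); cv2.imwrite(f"pics/{n}15.png",c["image"][:,:,::-1])
    if n=="side": crop(c,(245,225),70,"s15.png",6)
    for k in ("bed","stone"):
      for d in optics.tip_of(c,k)[:2]:
        X=w(c,d["at"]); print(n,k,round(d["p"],2),X.round(4),pix(c,X)[0].round())
E
```

```text
t: 15.07
eef_pos: [0.6105, 0.0547, 0.1396]
eef_rot: [-0.04, -3.135, 0.0]
contact_force: [-1.0, -0.2, -4.6]
width: 0.0486
t: 15.23
eef_pos: [0.6096, 0.0567, 0.142]
eef_rot: [-0.048, -3.138, -0.001]
contact_force: [-0.5, -0.1, -2.8]
width: 0.0484
t 15.23 p [0.6096 0.0567 0.142 ] x [-1.     0.031  0.003] z [-0.003  0.001 -1.   ] F [-0.5 -0.1 -2.8] w 0.0484 j [ 0.42  0.08 -0.03 -0.   -1.46 -0.45]
T [-0.0032  0.0025  0.164 ] dr [ 0.0016 -0.0062 -0.0185] mm 82.0
side bed 0.67 [0.6113 0.066  0.0436] [235. 238.]
side stone 0.63 [0.6124 0.0549 0.1544] [233. 204.]
side stone 0.6 [0.3095 0.4075 0.0261] [312. 384.]
wrist stone 0.71 [0.6072 0.0543 0.1547] [285. 278.]
top bed 0.84 [0.6119 0.0641 0.04  ] [248. 187.]
top bed 0.62 [ 0.3907 -0.3465 -0.0011] [380. 256.]
top stone 0.74 [0.6087 0.0567 0.1512] [249. 183.]
top stone 0.64 [0.3015 0.409  0.0276] [137. 291.]
```

View pics/s15.png

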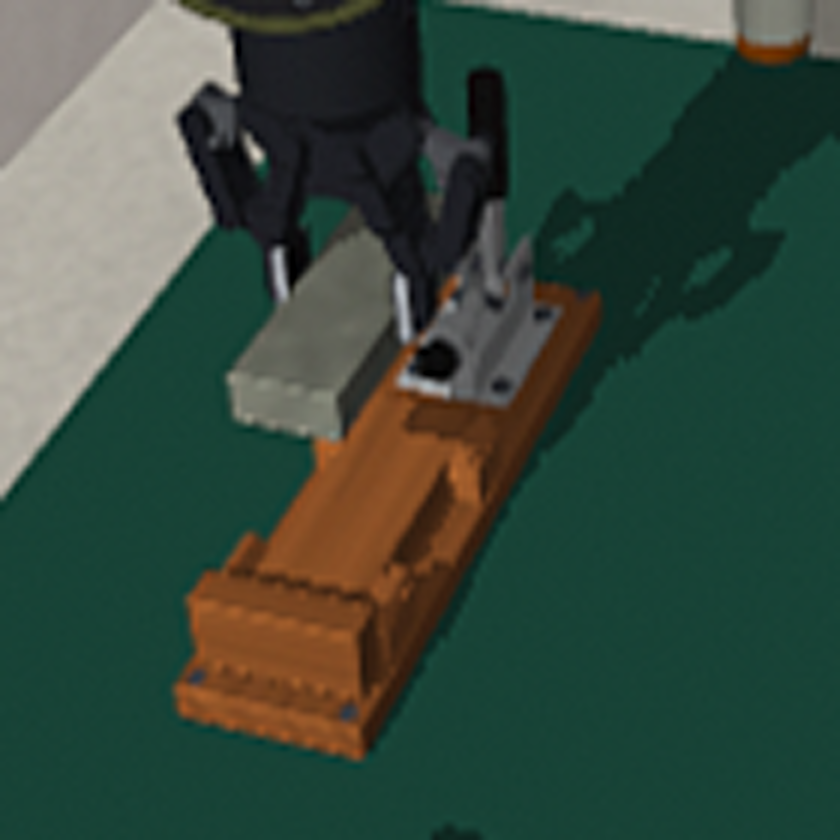

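View pics/wrist15.png

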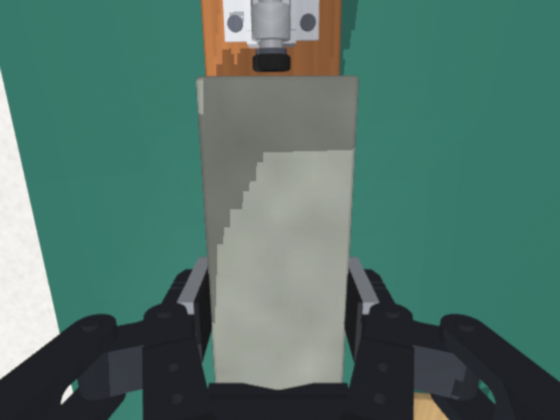

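Wrist view: the stone is held, its near end at (278,78). The pad shows at (271,62), and the board edges at (206,40) and (340,40).

```bash
python3 - <<'E'
from h import *
st()
c=optics.camera("wrist")
im=c["image"].astype(int)
def edges(v):
    d=(im[v,:,0]-im[v,:,1]); idx=np.where(d>20)[0]; return idx.min(),idx.max()
for v in (10,40,60,70):
    l,h_=edges(v); a=ray(c,(l,v),.02);b=ray(c,(h_,v),.02); print(v,l,h_,((a+b)/2).round(4),np.linalg.norm(a-b).round(4))
print(ray(c,(271,70),.0655),ray(c,(271,55),.0545))
t=optics.camera("top"); im=t["image"].astype(int)
for u in (222,305,316):
    d=im[:,u,0]-im[:,u,1]; idx=np.where(d[160:220]>15)[0]+160; a=ray(t,(u,idx.min()-.5),.02);b=ray(t,(u,idx.max()+.5),.02); print(u,idx.min(),idx.max(),((a+b)/2).round(4))
s=optics.camera("side"); 
# end stop in side
E
```

```text
t 15.68 p [0.6106 0.0566 0.1437] x [-1.     0.028  0.   ] z [-0.     0.001 -1.   ] F [-0.3  0.3 -3.9] w 0.0486 j [ 0.42  0.08 -0.03 -0.   -1.46 -0.45]
10 203 341 [ 0.6105 -0.0654  0.02  ] 0.088
40 205 340 [ 0.6108 -0.0478  0.02  ] 0.0879
60 206 339 [ 0.6112 -0.0356  0.02  ] 0.0878
70 207 339 [ 0.6111 -0.0294  0.02  ] 0.0877
[ 0.61171828 -0.0268918   0.0655    ] [ 0.61160773 -0.0355924   0.0545    ]
222 192 202 [0.5841 0.1459 0.02  ]
305 174 202 [ 0.6073 -0.1128  0.02  ]
316 174 201 [ 0.6082 -0.1471  0.02  ]
```

```bash
python3 -m pendant '{"translation":[[-0.003,0,0.05],[-0.003,0.001,0.1],[-0.003,0.001,0.14],[-0.003,0.001,0.16],[-0.003,0.001,0.166]],"dr":[[0,0,-0.012],[0,0,-0.012],[0,0,-0.012],[0,0,-0.012],[0,0,-0.012]],"grip":[0,0,0,0,0]}'
python3 -m pendant '{"translation":[[0,0,0],[0,0,0]],"dr":[[0,0,0],[0,0,0]],"grip":[0,0]}'
python3 - <<'E'
from h import *
st()
for n in ("side","wrist"):
    c=optics.camera(n); cv2.imwrite(f"pics/{n}16.png",c["image"][:,:,::-1])
    if n=="side": crop(c,(235,235),60,"s16.png",6)
E
```

```text
t: 16.25
eef_pos: [0.6109, 0.0566, 0.0579]
eef_rot: [-0.034, -3.137, 0.0]
contact_force: [0.5, -0.0, -4.0]
width: 0.0486
t: 16.42
eef_pos: [0.613, 0.057, 0.0621]
eef_rot: [0.034, 3.14, 0.002]
contact_force: [-0.3, 0.4, -2.9]
width: 0.0486
t 16.42 p [0.613  0.057  0.0621] x [-1.     0.022 -0.002] z [ 0.002  0.001 -1.   ] F [-0.3  0.4 -2.9] w 0.0486 j [ 0.42  0.13 -0.13 -0.   -1.31 -0.44]
```

View pics/s16.png

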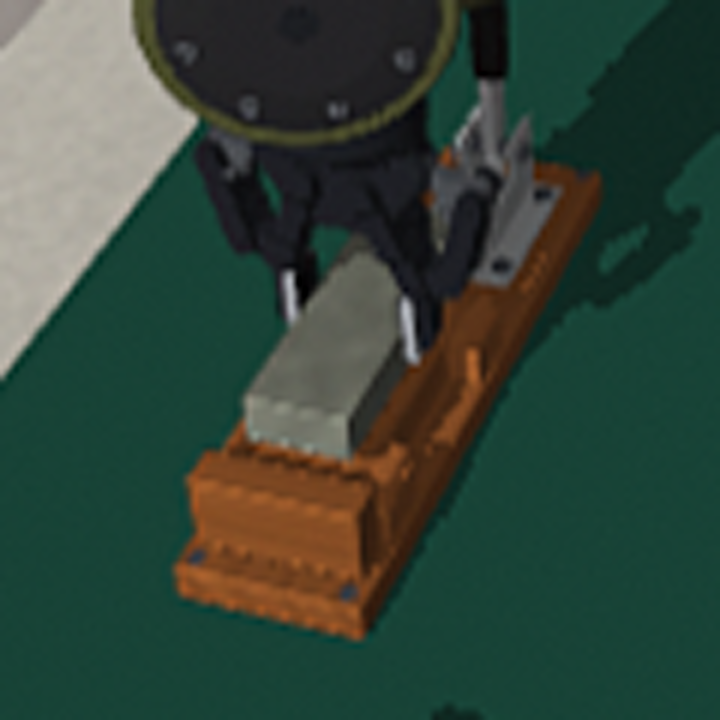

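View pics/wrist16.png

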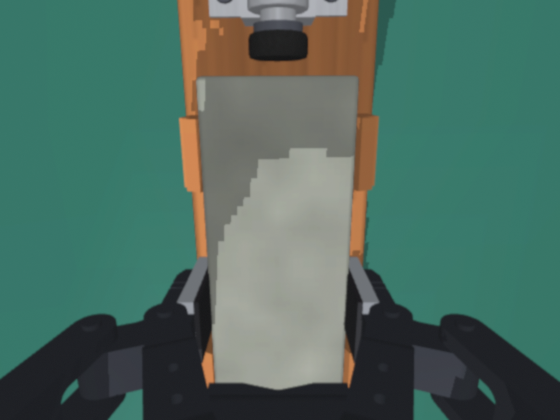

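The stone is centred between the cheeks (outer edges at x=181 and 378, stone at 278), and the pad is in line at (278,45). Next I'll lower it to contact.

```bash
python3 -m pendant '{"translation":[[0,0,0.01],[0,0,0.018],[0,0,0.024],[0,0,0.027],[0,0,0.027]],"dr":[[0,0,0],[0,0,0],[0,0,0],[0,0,0],[0,0,0]],"grip":[0,0,0,0,0]}'
python3 -m pendant '{"translation":[[0,0,0.002],[0,0,0.004],[0,0,0.006]],"dr":[[0,0,0],[0,0,0],[0,0,0]],"grip":[0,0,0]}'

```

```text
t: 16.93
eef_pos: [0.6117, 0.0568, 0.0462]
eef_rot: [-0.034, -3.14, -0.001]
contact_force: [0.1, -0.8, -4.0]
width: 0.0487
t: 17.18
eef_pos: [0.6123, 0.0569, 0.0452]
eef_rot: [-0.034, -3.141, -0.001]
contact_force: [-4.8, 1.3, 7.0]
width: 0.0485
```

Contact: Fz went from -4 to +7 N at TCP z = 45 mm, which is the bed height. Next I'll release and rise.

```bash
python3 -m pendant '{"translation":[[0,0,-0.001],[0,0,-0.002],[0,0,-0.002],[0,0,-0.002],[0,0,-0.002]],"dr":[[0,0,0],[0,0,0],[0,0,0],[0,0,0],[0,0,0]],"grip":[0.65,0.75,0.85,0.85,0.85]}'
python3 -m pendant '{"translation":[[0,0,-0.04],[0,0,-0.1],[0,0,-0.18],[0,0,-0.26],[0,0,-0.34]],"dr":[[0,0,0],[0,0,0],[0,0,0],[0,0,0],[0,0,0]],"grip":[0.85,0.85,0.85,0.85,0.85]}'
python3 - <<'E'
from h import *
st()
for n in ("side","wrist"):
    c=optics.camera(n); cv2.imwrite(f"pics/{n}17.png",c["image"][:,:,::-1])
    if n=="side": crop(c,(245,220),70,"s17.png",6)
    for k in ("stone","pad","pivot","grip"):
      for d in optics.tip_of(c,k)[:2]:
        X=w(c,d["at"]); print(n,k,round(d["p"],2),X.round(4),pix(c,X)[0].round())
E
```

```text
t: 17.6
eef_pos: [0.6123, 0.057, 0.0452]
eef_rot: [-0.034, -3.141, -0.002]
contact_force: [0.7, -0.4, 0.5]
width: 0.0725
t: 18.02
eef_pos: [0.6119, 0.0565, 0.2169]
eef_rot: [-0.034, -3.141, -0.001]
contact_force: [1.2, 1.2, 0.1]
width: 0.0725
t 18.02 p [0.6119 0.0565 0.2169] x [-1.     0.022  0.001] z [-0.001  0.001 -1.   ] F [1.2 1.2 0.1] w 0.0725 j [ 0.42  0.08  0.1  -0.   -1.59 -0.44]
side stone 0.9 [0.6169 0.0576 0.0577] [234. 232.]
side stone 0.86 [0.3079 0.4074 0.0268] [313. 384.]
side pivot 0.7 [ 0.6114 -0.1116  0.0524] [257. 199.]
side grip 0.67 [ 0.611  -0.1137  0.1341] [256. 177.]
wrist stone 0.62 [0.6092 0.055  0.0555] [281. 181.]
wrist pad 0.71 [ 0.6124 -0.0217  0.0536] [275.  83.]
```

View pics/s17.png

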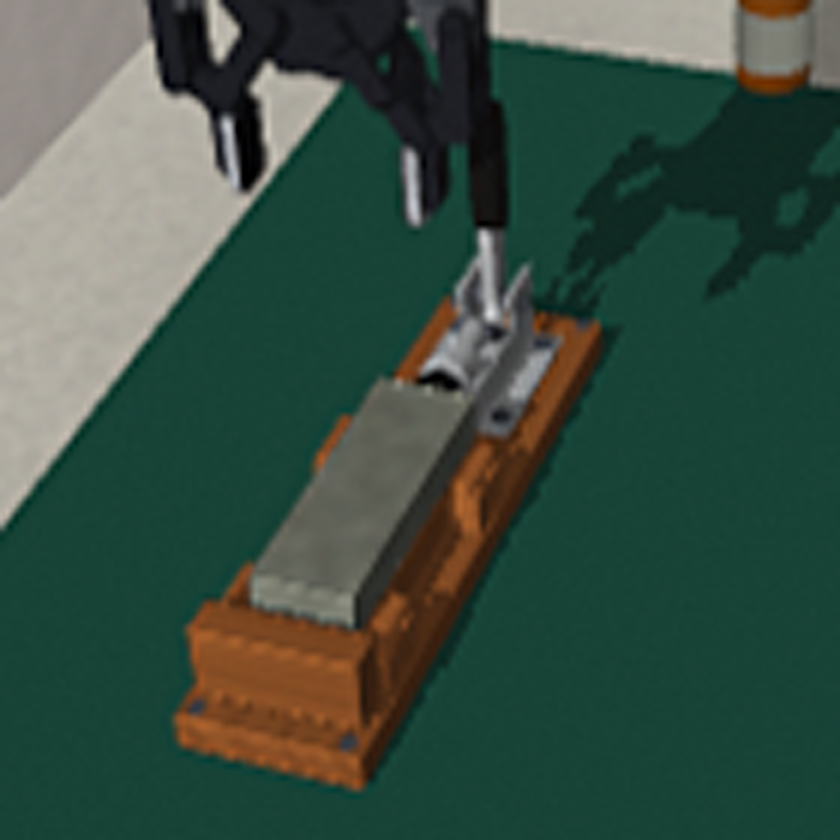

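View pics/wrist17.png

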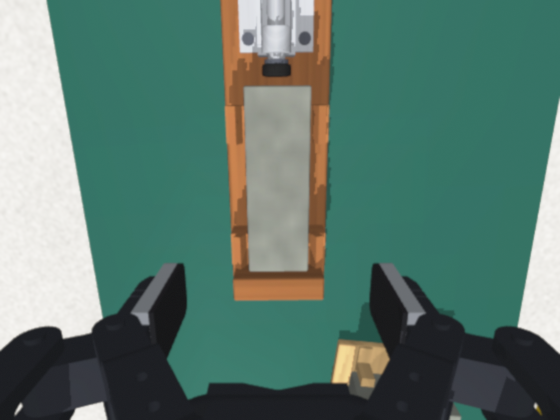

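The stone sits flat on the bed, from (278,88) to (278,272) in the wrist view, about 7 mm short of the stop, with the pad at (277,70). The handle is upright at (490,160) in the side crop. I'll push it with closed fingers around its arc, so next I compute the waypoints.

```bash
python3 - <<'E'
from h import *
t=optics.camera("top"); s=optics.camera("side")
for c in (t,s):
  for k in ("pivot","grip"):
    for d in optics.tip_of(c,k)[:1]: print(k,round(d["p"],2),w(c,d["at"]).round(4))
st()
plan([.609,-.045,.215]); plan([.609,-.045,.13])
py,pz=-.113,.0545
for f in (84,95,105,115,125,135,145,155,165,168):
    a=np.deg2rad(f);S=.085
    print(f,"TCP y,z",round(py+S*np.cos(a)+.0095*np.sin(a)+.011,4),round(pz+S*np.sin(a)-.0095*np.cos(a),4))
E
```

```text
pivot 0.72 [ 0.6062 -0.1133  0.0577]
grip 0.41 [ 0.6108 -0.1133  0.1345]
pivot 0.67 [ 0.6109 -0.1114  0.0525]
grip 0.76 [ 0.6133 -0.1118  0.1346]
t 18.82 p [0.6122 0.0568 0.2148] x [-1.     0.022  0.001] z [-0.001  0.001 -1.   ] F [0.3 0.5 1. ] w 0.0729 j [ 0.42  0.08  0.1  -0.   -1.59 -0.44]
T [ 0.002  -0.2036 -0.0005] dr [0. 0. 0.] mm 101.0
T [ 0.0018 -0.2038  0.1695] dr [0. 0. 0.] mm 132.0
84 TCP y,z -0.0837 0.138
95 TCP y,z -0.0999 0.14
105 TCP y,z -0.1148 0.1391
115 TCP y,z -0.1293 0.1356
125 TCP y,z -0.143 0.1296
135 TCP y,z -0.1554 0.1213
145 TCP y,z -0.1662 0.111
155 TCP y,z -0.175 0.099
165 TCP y,z -0.1816 0.0857
168 TCP y,z -0.1832 0.0815
```

```bash
python3 -m pendant '{"translation":[[0.002,-0.06,0],[0.002,-0.13,0.02],[0.002,-0.18,0.08],[0.002,-0.18,0.15],[0.002,-0.18,0.15]],"dr":[[0,0,0],[0,0,0],[0,0,0],[0,0,0],[0,0,0]],"grip":[0,0,0,0,0]}'
python3 -m pendant '{"translation":[[0,0,0],[0,0,0]],"dr":[[0,0,0],[0,0,0]],"grip":[0,0]}'
python3 - <<'E'
from h import *
st()
for n in ("side","wrist"):
    c=optics.camera(n); cv2.imwrite(f"pics/{n}18.png",c["image"][:,:,::-1])
    if n=="side": crop(c,(255,190),60,"s18.png",6)
E
```

```text
t: 19.23
eef_pos: [0.6055, -0.0341, 0.1318]
eef_rot: [-0.038, -3.129, -0.002]
contact_force: [0.1, 0.8, -3.8]
width: 0.0115
t: 19.4
eef_pos: [0.6101, -0.0328, 0.1422]
eef_rot: [0.033, 3.14, 0.0]
contact_force: [-0.3, -0.0, 1.4]
width: -0.0002
t 19.4 p [ 0.6101 -0.0328  0.1422] x [-1.     0.021 -0.002] z [ 0.002  0.    -1.   ] F [-0.3 -0.   1.4] w -0.0002 j [ 0.27  0.08 -0.04  0.   -1.45 -0.29]
```

View pics/s18.png

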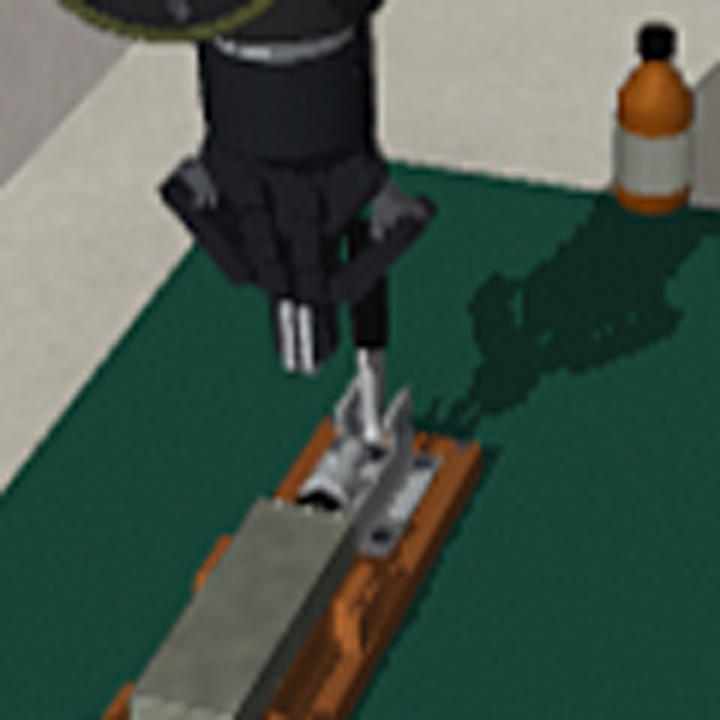

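View pics/wrist18.png

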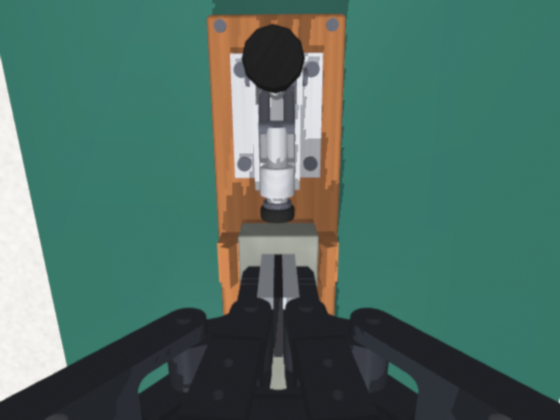

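```bash
python3 -m pendant '{"translation":[[0,-0.05,0.004],[0,-0.1,0.006],[0,-0.13,0.004],[0,-0.15,0.003],[0,-0.164,0.003]],"dr":[[0,0,0],[0,0,0],[0,0,0],[0,0,0],[0,0,0]],"grip":[0,0,0,0,0]}'
python3 - <<'E'
from h import *
st()
c=optics.camera("side"); crop(c,(255,190),60,"s19.png",6)
E
```

```text
t: 19.92
eef_pos: [0.6082, -0.1154, 0.14]
eef_rot: [0.034, 3.14, 0.002]
contact_force: [-0.0, 1.6, -0.7]
width: -0.0001
t 19.92 p [ 0.6082 -0.1154  0.14  ] x [-1.     0.022 -0.002] z [ 0.002  0.001 -1.   ] F [-0.   1.6 -0.7] w -0.0001 j [ 0.13  0.1  -0.02 -0.   -1.45 -0.16]
```

View pics/s19.png

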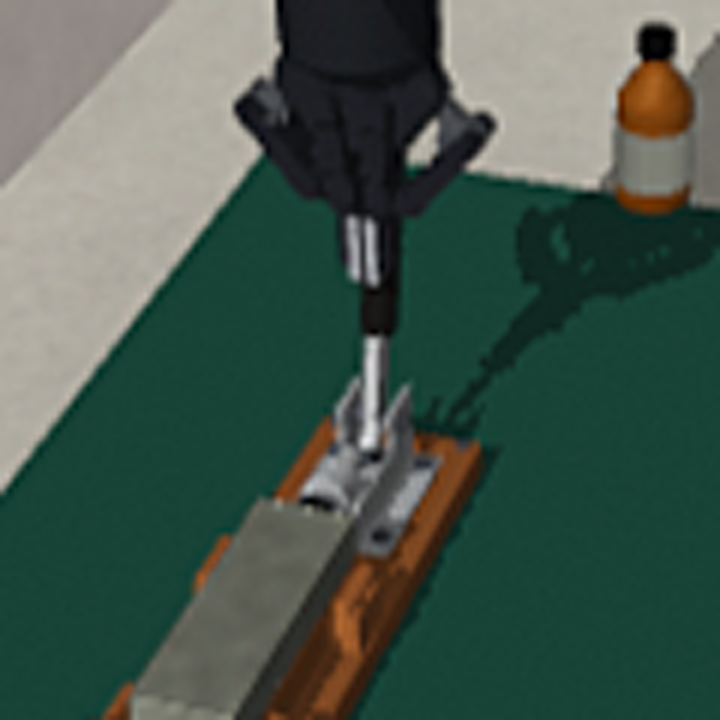

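```bash
python3 -m pendant '{"translation":[[0,-0.018,0.005],[0,-0.036,0.012],[0,-0.053,0.02],[0,-0.068,0.029],[0,-0.082,0.039]],"dr":[[0,0,0],[0,0,0],[0,0,0],[0,0,0],[0,0,0]],"grip":[0,0,0,0,0]}'
python3 - <<'E'
from h import *
st()
c=optics.camera("side"); crop(c,(255,190),60,"s20.png",6)
E
```

```text
t: 20.38
eef_pos: [0.6066, -0.1568, 0.1183]
eef_rot: [-0.034, -3.141, -0.001]
contact_force: [1.2, 1.4, 0.6]
width: -0.0001
t 20.38 p [ 0.6066 -0.1568  0.1183] x [-1.     0.022  0.   ] z [-0.     0.001 -1.   ] F [1.2 1.4 0.6] w -0.0001 j [ 0.07  0.13 -0.03 -0.   -1.42 -0.09]
```

View pics/s20.png

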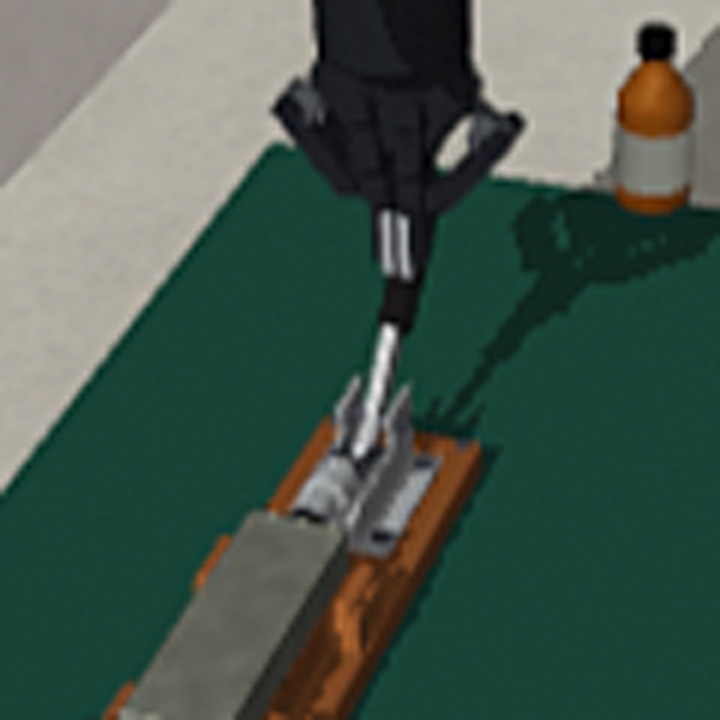

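```bash
python3 -m pendant '{"translation":[[0,-0.01,0.008],[0,-0.019,0.017],[0,-0.028,0.028],[0,-0.036,0.04],[0,-0.042,0.05]],"dr":[[0,0,0],[0,0,0],[0,0,0],[0,0,0],[0,0,0]],"grip":[0,0,0,0,0]}'
python3 -m pendant '{"translation":[[0,-0.004,0.008],[0,-0.007,0.015],[0,-0.009,0.022]],"dr":[[0,0,0],[0,0,0],[0,0,0]],"grip":[0,0,0]}'
python3 - <<'E'
from h import *
st()
c=optics.camera("side"); crop(c,(255,190),60,"s21.png",6)
E
```

```text
t: 20.85
eef_pos: [0.6059, -0.1776, 0.0929]
eef_rot: [-0.034, -3.14, -0.001]
contact_force: [-0.2, 0.5, 1.6]
width: -0.0002
t: 21.1
eef_pos: [0.6062, -0.1818, 0.0832]
eef_rot: [-0.034, -3.141, -0.001]
contact_force: [-5.8, 8.3, 18.0]
width: 0.0005
t 21.1 p [ 0.6062 -0.1818  0.0832] x [-1.     0.022  0.   ] z [-0.     0.001 -1.   ] F [-5.8  8.3 18. ] w 0.0005 j [ 0.02  0.16 -0.06 -0.   -1.35 -0.05]
```

View pics/s21.png

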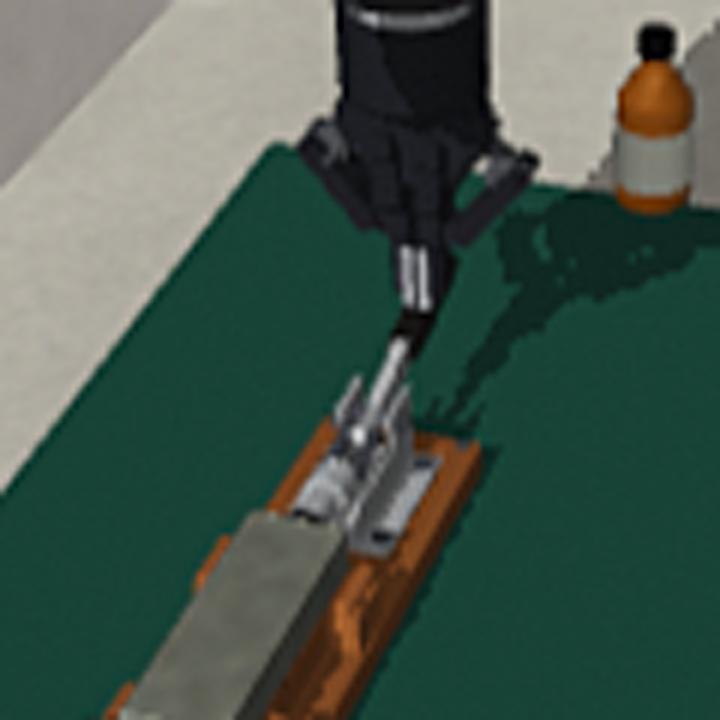

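The force jumped to 20 N right where the lock stop should be. I'll push another 1.5 mm, then retreat upwards and look.

```bash
python3 -m pendant '{"translation":[[0,0,0.002],[0,0,0.003]],"dr":[[0,0,0],[0,0,0]],"grip":[0,0]}'
python3 -m pendant '{"translation":[[0,0.004,-0.01],[0,0.01,-0.03],[0,0.01,-0.06]],"dr":[[0,0,0],[0,0,0],[0,0,0]],"grip":[0,0,0]}'
python3 - <<'E'
from h import *
st()
c=optics.camera("side"); crop(c,(255,190),60,"s22.png",6)
E
```

```text
t: 21.32
eef_pos: [0.6062, -0.1816, 0.0835]
eef_rot: [0.033, 3.141, 0.0]
contact_force: [-5.6, 3.9, 11.8]
width: 0.0003
t: 21.57
eef_pos: [0.6054, -0.1759, 0.1102]
eef_rot: [-0.034, -3.138, -0.002]
contact_force: [0.1, -0.6, 0.3]
width: -0.0
t 21.57 p [ 0.6054 -0.1759  0.1102] x [-1.     0.022  0.003] z [-0.003  0.002 -1.   ] F [ 0.1 -0.6  0.3] w -0.0 j [ 0.03  0.14 -0.03 -0.   -1.41 -0.05]
```

View pics/s22.png

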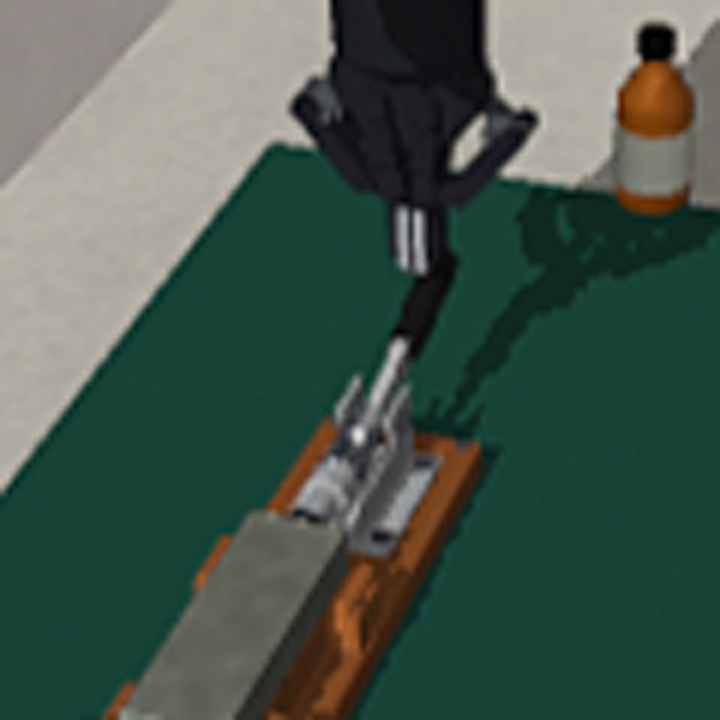

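```bash
python3 -m pendant '{"translation":[[0,0.04,-0.06],[0,0.1,-0.14],[0,0.16,-0.2],[0,0.22,-0.22],[0,0.26,-0.22]],"dr":[[0,0,0],[0,0,0],[0,0,0],[0,0,0],[0,0,0]],"grip":[0,0,0,0,0]}'
python3 -m pendant '{"translation":[[0,0,0],[0,0,0],[0,0,0]],"dr":[[0,0,0],[0,0,0],[0,0,0]],"grip":[0,0,0]}'
python3 - <<'E'
from h import *
st()
for n in ("side","wrist","top"):
    c=optics.camera(n); im=c["image"].copy()
    for f,col in ((165,(255,0,0)),(157,(255,255,0))):
        a=np.deg2rad(f)
        pts=[[.6085-.0035*(-np.cos(a))*sx/.17,-.1125+sx*np.cos(a),.0545+sx*np.sin(a)] for sx in (.045,.115)]
        print(n,f,pix(c,pts).round(1).tolist())
    cv2.imwrite(f"pics/{n}23.png",im[:,:,::-1])
    if n=="side": crop(c,(250,210),75,"s23.png",6)
    for k in ("stone","pad","grip","bed","short_stone","maul","oil"):
      for d in optics.tip_of(c,k)[:2]:
        X=w(c,d["at"]); print(n,k,round(d["p"],2),X.round(4),pix(c,X)[0].round())
E
```

```text
t: 22.03
eef_pos: [0.6107, -0.0443, 0.2275]
eef_rot: [0.032, 3.133, 0.003]
contact_force: [0.6, -0.6, 0.7]
width: -0.0005
t: 22.28
eef_pos: [0.6089, -0.047, 0.2209]
eef_rot: [-0.034, -3.14, -0.001]
contact_force: [0.2, 0.0, -0.2]
width: 0.0002
t 22.28 p [ 0.6089 -0.047   0.2209] x [-1.     0.022  0.001] z [-0.001  0.001 -1.   ] F [ 0.2  0.  -0.2] w 0.0002 j [ 0.25  0.07  0.1  -0.   -1.6  -0.27]
side 165 [[262.5, 188.1], [269.6, 172.2]]
side 157 [[262.2, 186.9], [268.9, 169.0]]
side stone 0.94 [0.6135 0.0656 0.0547] [234. 235.]
side stone 0.66 [0.3081 0.408  0.0253] [313. 385.]
side grip 0.48 [ 0.6114 -0.1898  0.0779] [265. 179.]
side bed 0.68 [0.614  0.0622 0.0453] [235. 237.]
side short_stone 0.77 [0.4928 0.3001 0.0411] [245. 315.]
side short_stone 0.68 [ 0.6133 -0.1913  0.0748] [264. 180.]
side maul 0.9 [ 0.3928 -0.347  -0.0021] [340. 184.]
side oil 0.69 [ 0.552  -0.4528 -0.0039] [303. 163.]
wrist 165 [[275.7, 39.3], [275.2, -80.8]]
wrist 157 [[275.7, 41.2], [275.1, -81.7]]
wrist pad 0.65 [ 0.6133 -0.0045  0.0554] [273. 230.]
top 165 [[320.5, 185.7], [343.9, 184.9]]
top 157 [[320.1, 185.4], [343.0, 184.2]]
top stone 0.96 [0.2997 0.4056 0.0281] [138. 291.]
top stone 0.81 [0.6091 0.0653 0.0506] [247. 187.]
top pad 0.58 [ 0.6113 -0.0055  0.0536] [271. 186.]
top grip 0.57 [ 0.6076 -0.1871  0.0765] [331. 185.]
top bed 0.75 [0.6113 0.0652 0.0392] [248. 187.]
top short_stone 0.91 [0.4856 0.2951 0.0369] [173. 230.]
top maul 0.89 [ 0.3884 -0.3448 -0.0023] [380. 257.]
top maul 0.74 [ 0.5494 -0.4508 -0.0032] [411. 205.]
top oil 0.86 [ 0.5449 -0.4481  0.    ] [411. 206.]
```

View pics/s23.png

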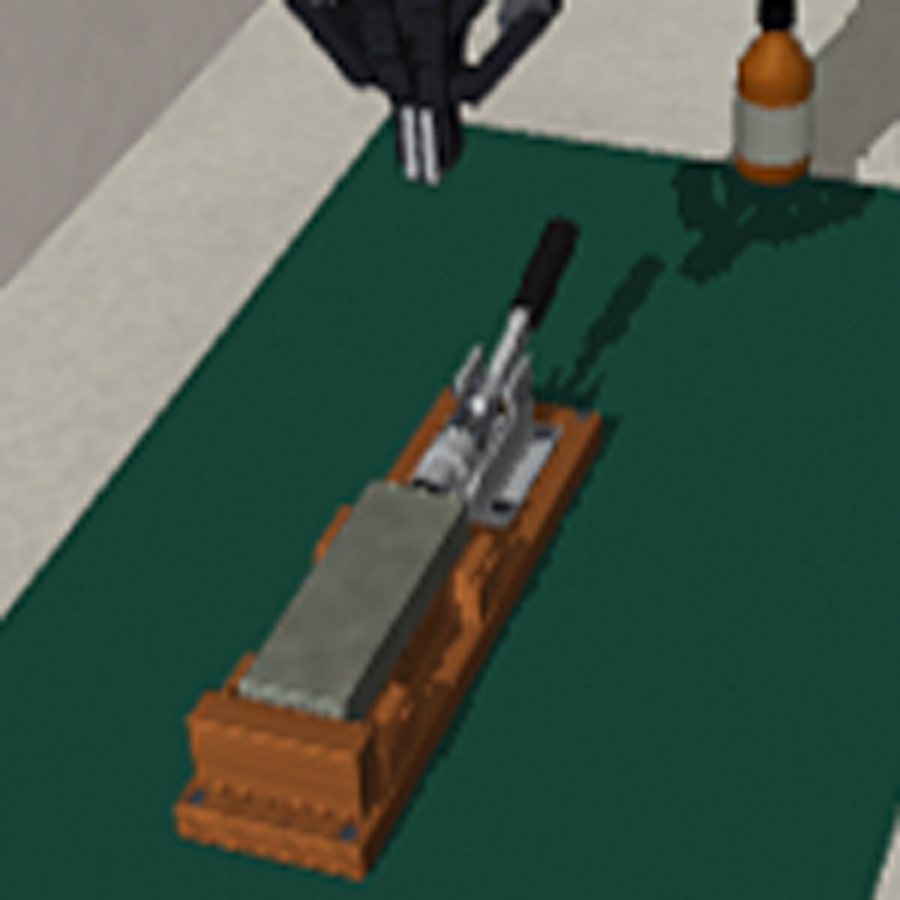

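View pics/wrist23.png

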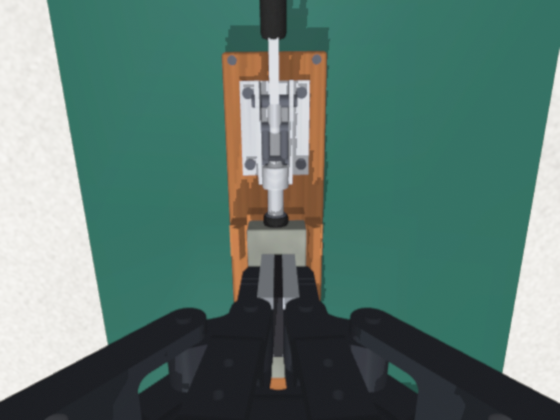

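View pics/top23.png

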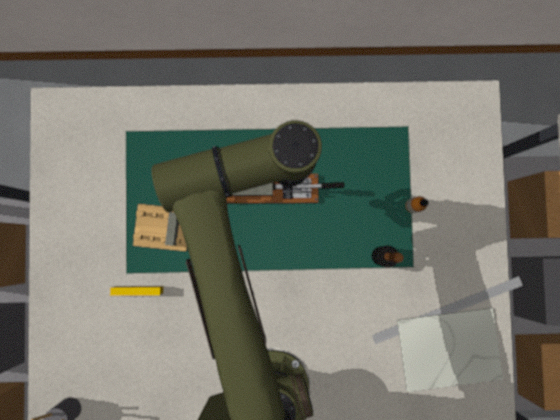

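The side crop puts the handle's end at about (565,225), which is (269,172.5) in the full image. The locked position projects to (269.6,172.2), while 8° short of it would project to row 169. The stone is at y ≈ 0.065, tight between stop and pad. The short stone, maul and oil have not moved, and the arm touches nothing. I'm handing in.

```bash
python3 - <<'E'
from h import *
print(r.finish_job()); st()
E
```

```text
the job is handed in; nothing more can be done
None
the job is handed in; nothing more can be done
```

The longer stone is clamped flat in the holder, and the job was handed in at about 22.4 s of the 72 s allowed.

**Laying it down:** I lifted the long stone straight out of the rack and tilted it 55°. I set its lower edge on the bench and let it ride down off the lower finger until it lay flat. A finger underneath kept the tool from tilting further, so by my estimate the raised edge tipped the last 12 mm or so unsupported. I then drew the gripper clear.

**Into the holder:** I took the stone up across its width and set it on the bed about 7 mm short of the end stop. Closed fingers then pushed the clamp handle round until the force rose to about 20 N at its stop.

**Last checks:**
- **Clamp:** the handle stayed down after I let go. Its end lies within a pixel of where the locked angle projects; 8° short of that would have shown 3 pixels higher. The networks' grip point gives about 16–17° above level against 15° expected, which is within their error.
- **Stone:** it is flat on the bed at the home position (y ≈ 0.065 m), with the pad against its end. The pad reads about 5 mm past where the stone's end should be. I put that down to the networks' 4 mm error and the squeezed rubber.
- **Other things:** the short stone, maul and oil bottle read the same positions as at the start, within that error.
- **Arm:** it stood clear and touched nothing. None of my checks failed.

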